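# Pry the split ring out of the sauce strainer pot

## Task

The sauce strainer pot has to be stripped for washing: take the hooked pick from its stand, work its toe under the sprung end of the split wire ring at the opening in the ledge and gently lift that end up over the two catches, so that it stays resting on top of them. Put the pick back in its stand, then take the freed ring out with the fingers and lay it down flat in the shallow steel pan, gently. Do not pull on the ring with the fingers while it is still held by the catches, press lightly with the pick, and leave the other things on the counter where they are.

Things in the scene. Friction and masses are not known exactly. Their poses are not given: they have to be found in the camera images.
- pot: Fixed round aluminium strainer pot, 109 mm outside, rim at z 54 mm, mouth 98 mm across; wooden handle 150 mm long along its own -x at z 40 mm. It stands in a black foot ring at an unknown height: its underside is 0 to 8 mm above the counter. Origin: centre of its underside, z up. Inside, a ledge (top at z 49 mm, radius 42 to 49 mm) carries the ring. The pick may press on it with at most 20 N
- opening (a point): Middle of the opening in the pot's ledge, radius 45 mm on the pot's +x (27 degrees to either side), the only place where a tool fits under the ring. This point lies on the perforated strainer plate that fills the whole mouth (z 44 mm of the pot). The ring's underside is 5 mm above it, the pick's toe is 4 mm thick: feel for the plate, then slide the toe lightly along it under the wire, at most to the wall (radius 48.5 mm)
- catches (a point): Midpoint between the two round catches that hang over the ring: 8 mm balls above the rim, 14 degrees either side of the pot's +x, centres at radius 49.5 mm and z 57 mm, tops at z 61 mm, 16 mm clear of each other. A toe that rises between them, or that does not stick out past the wire by more than 1 to 2 mm, does not catch on them
- ring: Split retaining ring of dark steel wire 6 mm thick, 96 mm outside, 62 g. Origin: centre of the ring, mid-wire, z up, axes as the pot's when seated (within 2 degrees), then at z 52 mm of the pot, wire top 1 mm above the rim: it cannot be pinched. Its arm from -20 to +86 degrees (seen from above, anticlockwise from +x) is sprung and gives inward in the ring's plane; the rest is stiff
- ring_lift (a point): Point mid-wire on the sprung arm at the ring's +x (radius 45 mm), between the catches: where the toe shall lift. Lifting here with about 6 to 12 N makes the arm snap up over the catches within 11 mm of rise and stay on top (about 62 mm above the pot's underside), the ring tilted, its far side still on the ledge. The pick may load the ring with at most 25 N
- ring_split (a point): Middle of the split (10 mm clear between the round ends) at -30 degrees, radius 45 mm; moves with the stiff part
- ring_grip (a point): Point mid-wire on the stiff part at -52 degrees, radius 45 mm, beside the split: good for pinching across the wire (radially) once the arm is on the catches; it then stands about 8 mm higher than seated, clear above the rim, and the ring can be lifted straight up
- pick: Hooked pick upright in its stand, 90 g. Origin on the shank's axis 62 mm below the collar; z up, +x along the toe. Collar 40 x 26 mm from z 62 to 66, centred at x = 5.5 mm; square wooden handle 16 mm, z 66 to 146. Steel shank 6 mm square of adjustable reach, clamped: its foot lies 0 to 12 mm BELOW the origin, not measured, so feel for contact. Toe at the foot: 4 mm thick, 5 mm wide, tip at x = +14 mm
- stand: Fixed steel stand for the pick, a 90 x 80 mm plate on two side walls, top 80 mm above the counter. Origin: centre of its underside, z up. A slot 29 mm (x) by 15 mm (y), centred at x = 5.5 mm, lets shank and toe through; the collar rests on the plate. With the pick in it, the pick's origin is at z = 18 mm on the stand's axis, axes alike (a few mm and degrees of play)
- pan: Fixed shallow open steel pan 170 x 210 mm, 28 mm tall, walls and floor 4 to 5 mm thick. Origin: centre of its underside, z up
- sauce: amber glass sauce bottle, 56 mm wide, 160 mm tall; bystander
- shaker: closed round steel salt shaker, 68 mm wide, 85 mm tall; bystander
- jar_lid: flat round steel jar lid, 68 mm wide, 14 mm tall; bystander
- turner: turner with a wooden handle; bystander
- tub: cream takeaway tub 130 x 170 x 45 mm; bystander
- scrub: wooden scrubbing brush 120 x 45 x 36 mm, bristles down; bystander
- spice: glass jar, 60 mm wide, 90 mm tall; bystander
There are look-alikes about, which are no part of the job. Leave any black, green or orange look-alike of the pick alone.

How it is judged:
By the outcome, as a careful person would: the job done as asked, in the order asked, and still so for the second after the job is handed in, with the robot touching nothing.
It also fails if it takes over 72 s, if anything falls off the work surface, if the arm or the gripper's body presses on something with over 40 N, if the wrist force passes 120 N, or if a joint passes its speed limit or range.

## Robot

A 7-joint arm with a two-finger parallel gripper is mounted at the origin on the work surface. World frame = base frame: x ahead of the robot, y to its left, z up, the work surface at z = 0. Lengths are in m, angles in rad, forces in N, time in s.
With the tool pointing down it reaches from about 0.4 to 0.875 m from the base axis. Payload 6.5 kg.
Tool frame: the origin (TCP) lies midway between the tips of the shut fingers; the grasp point (between the pads) lies 19 mm behind it; z points along the fingers, x is the direction in which the jaws open and shut, and the axes are right-handed (so a half turn about z gives the same grasp; the last joint's range is limited). The gripper opens to 88 mm and grips with 3 to 60 N. Pads are 18 mm wide; open, the fingers measure 123 mm over their backs; the gripper's body (75 mm by 187 mm) begins 45 mm behind the grasp point.
Start: joints at [-1.232, 0.536, -0.004, 1.538, 0.003, 1.067, -0.071], TCP at [0.256, 0.597, 0.239] pointing down, gripper open.
Joint ranges: [-2.7, 2.7], [-0.37, 2.16], [-1.27, 1.26], [0.24, 2.4], [-1.31, 4.45], [0.19, 1.91], [-2.76, 2.76]. Speed limits (rad/s): [2.39, 2.39, 3.14, 3.14, 3.14, 3.14, 3.14].

## Interface

Orientations are given as [roll, pitch, yaw] about the fixed x, y, z axes, in that order (R = Rz(yaw) Ry(pitch) Rx(roll)).
In Python, from station import state, snapshot, calibration, close_job gives the robot as it stands.
- The arm moves only by the shell command python3 -m pendant 'ROWS' [OPENING]. ROWS is JSON, a list of rows, each a list of 6 numbers: the shift along the world's x, y, z in mm, then the turn, a rotation vector about the world's x, y, z in degrees. A call has 1 to 12 rows; each row shifts and turns the pose as measured when the row begins; what a row does not reach is not made up. A row lasts 1/8 s, in which the tool goes at most 62.5 mm and 10.7 degrees, less where a joint would pass 70% of its speed; a pose out of reach is approached as far as the arm can. A call with a gripper value outside its range is refused whole. OPENING is the opening, from 0 (shut) to 1 (fully open), set as the call begins (- or left out, the last holds). The fingers move at their own pace and stop on an object; the grip force is fixed at half the most. Time passes only in rows, so rows that do not move let the fingers close. It gives the time, the measured TCP pose, the force and the opening at its end, in the units of the state.
- state(): the state, without advancing time (a new reading comes with each control period).
- snapshot(name): name is "scene" or "top" or "wrist"; returns the picture (480x640x3 uint8, blue, green, red); there is no depth.
- calibration(name): a dict with "camera_matrix" (3x3 intrinsics, pixels), "k1" (the pictures are not rectified: a ray, as slopes to the right and down, at radius r is drawn at 1 + k1 r^2 times it, then the intrinsics apply), "T" (4x4, takes a point from camera to world coordinates); the wrist camera has in their place "hand_eye" (4x4, takes a point from camera to tool coordinates, whose origin is the TCP and whose axes are the tool frame's). Camera axes: x right, y down, z forward; pixel columns grow to the right and rows downward; lengths in m; the calibration is good to about 2 mm. A picture is of the moment at which its call begins: read the wrist's pose just before it. calibration takes no time and is no camera call.
- close_job(): hands the job in, once; it reports no verdict.
The state is a dict: "time_s": time; "q": joint angles; "joint_vel": joint speeds; "effort": joint torques, N m; "tcp_pos": TCP position; "tcp_rot": TCP orientation; "force": force on the tool from outside, world axes, zero at the start; "wrist_torque": the same for the moment, N m; "grip_width": finger opening in m.
Only numpy, scipy, OpenCV 4.12 (cv2) and the standard library are available. Lean on these libraries where they do the work, as an engineer would, in place of code of your own. Each camera call takes 0.05 s, during which the arm holds its last target.

## Working session

There is one attempt and no reset: what is moved stays moved. The work goes in short steps, Python scripts to look and compute and a shell command to move; the robot and the scene stay as the last step left them, time stands still between calls to the robot, and variables do not carry over. Pictures are saved under pics/ and viewed, and the job is handed in when it is done.

```bash
ls; mkdir -p pics
cat > h.py <<'E'
import numpy as np, cv2
from station import state, snapshot, calibration, close_job
from scipy.spatial.transform import Rotation as R
def Ttool(s=None):
    s=s or state(); T=np.eye(4); T[:3,:3]=R.from_euler('xyz',s['tcp_rot']).as_matrix(); T[:3,3]=s['tcp_pos']; return T
def camT(n,s=None):
    c=calibration(n)
    return (Ttool(s)@np.array(c['hand_eye']) if n=='wrist' else np.array(c['T'])), np.array(c['camera_matrix']), c['k1']
def ray(px,cam):
    T,K,k=cam; u=(px[0]-K[0,2])/K[0,0]; v=(px[1]-K[1,2])/K[1,1]
    D=np.array([K[0,0],0,0,K[1,1]]); 
    x,y=u,v
    for _ in range(30):
        f=1+k*(x*x+y*y); x,y=u/f,v/f
    d=T[:3,:3]@np.array([x,y,1]); return T[:3,3],d
def onz(px,z,cam):
    o,d=ray(px,cam); return o+d*(z-o[2])/d[2]
def proj(P,cam):
    T,K,k=cam; p=T[:3,:3].T@(np.asarray(P)-T[:3,3]); x,y=p[0]/p[2],p[1]/p[2]; f=1+k*(x*x+y*y)
    return np.array([K[0,0]*x*f+K[0,2],K[1,1]*y*f+K[1,2]])
def tri(rays):
    A=np.zeros((3,3));b=np.zeros(3)
    for o,d in rays:
        d=d/np.linalg.norm(d);M=np.eye(3)-np.outer(d,d);A+=M;b+=M@o
    return np.linalg.solve(A,b)
E
python3 - <<'E'
from h import *
s=state();print(s)
for n in ('scene','top','wrist'):
    im=snapshot(n);cv2.imwrite(f'pics/{n}0.png',im)
    c=camT(n,s);print(n,np.round(c[0],3).tolist(),c[1].tolist(),c[2])
E
```

```text
pics
{'time_s': 0.0, 'q': array([-1.23218764,  0.53721364, -0.0044468 ,  1.53884865,  0.00259387,
        1.06731115, -0.07119762]), 'joint_vel': array([ 1.00172954e-05, -9.66664380e-04,  1.14692086e-03, -5.10176158e-04,
        8.66444665e-05, -6.03464490e-04, -1.17809933e-04]), 'effort': array([ 2.12938185e-04, -5.70988798e+01,  9.90743749e-01, -2.51599860e+01,
       -5.62673807e-02,  1.80317840e-02,  1.68400525e-04]), 'tcp_pos': array([0.25576476, 0.59689471, 0.23781779]), 'tcp_rot': array([3.14147223e+00, 1.77092143e-03, 1.16606587e+00]), 'force': array([0.37642461, 0.52926534, 0.04788164]), 'wrist_torque': array([-0.04906852, -0.01764645,  0.03914808]), 'grip_width': 0.0885577999199188}
scene [[0.843, 0.274, -0.462, 0.991], [0.538, -0.448, 0.714, -0.707], [-0.011, -0.851, -0.525, 0.586], [0.0, 0.0, 0.0, 1.0]] [[504.90833986800294, 0.0, 318.6309563513708], [0.0, 504.90833986800294, 232.8856133889963], [0.0, 0.0, 1.0]] -0.007408439872082224
top [[-0.015, -0.98, 0.197, 0.299], [-1.0, 0.016, 0.003, 0.035], [-0.006, -0.197, -0.98, 1.137], [0.0, 0.0, 0.0, 1.0]] [[494.4961784677851, 0.0, 321.79116998464025], [0.0, 494.4961784677851, 237.69991352576244], [0.0, 0.0, 1.0]] 0.04858438563543617
wrist [[0.394, 0.878, 0.272, 0.186], [0.919, -0.376, -0.118, 0.628], [-0.002, 0.297, -0.955, 0.383], [0.0, 0.0, 0.0, 1.0]] [[345.4512447793802, 0.0, 326.84855145868136], [0.0, 345.4512447793802, 239.41444051346483], [0.0, 0.0, 1.0]] -0.039993693162081914
```

View pics/scene0.png

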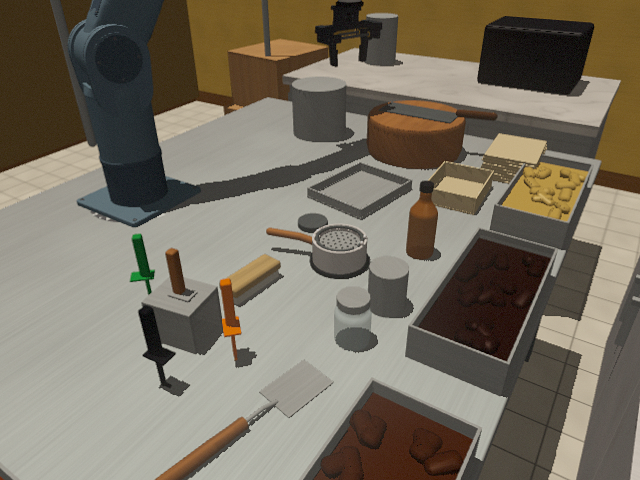

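View pics/top0.png

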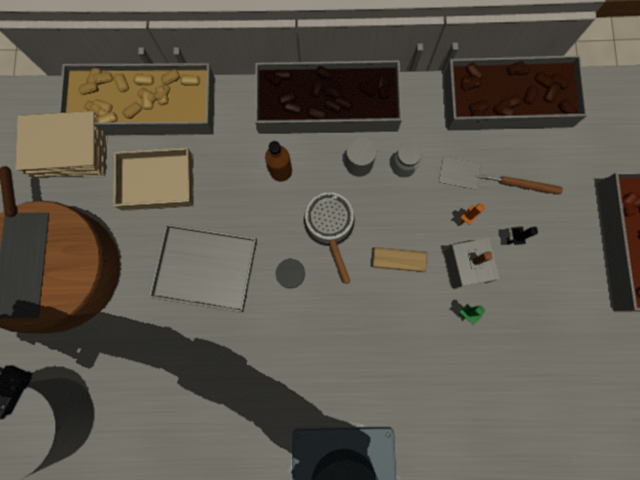

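View pics/wrist0.png

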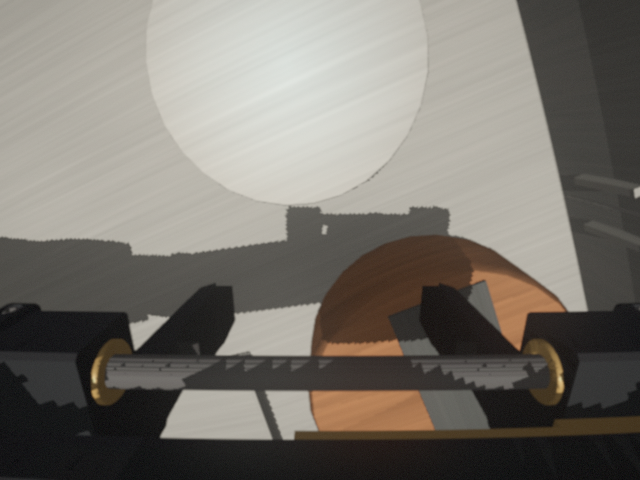

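Run:
```python
from h import *
t=cv2.imread('pics/top0.png');s=cv2.imread('pics/scene0.png')
a=cv2.resize(t[215:310,430:550],None,fx=5,fy=5,interpolation=3)
b=cv2.resize(t[180:290,280:370],None,fx=5,fy=5,interpolation=3)
cv2.imwrite('pics/c1.png',a);cv2.imwrite('pics/c2.png',b)
cv2.imwrite('pics/c3.png',cv2.resize(s[220:400,120:250],None,fx=3.3,fy=3.3,interpolation=3))
cv2.imwrite('pics/c4.png',cv2.resize(s[210:290,260:390],None,fx=6,fy=6,interpolation=3))
ct=camT('top')
for n,px,z in [('stand',(476,262),.08),('pot',(330,217),.058),('panTL',(169,229),.028),('panTR',(256,239),.028),('panBR',(242,310),.028),('panBL',(153,296),.028),('handleTip',(347,281),.044)]:
    print(n,np.round(onz(px,z,ct),4))
```

```text
stand [ 0.4532 -0.2922  0.08  ]
pot [0.5632 0.0187 0.058 ]
panTL [0.5481 0.3874 0.028 ]
panTR [0.5215 0.1884 0.028 ]
panBR [0.3613 0.2175 0.028 ]
panBL [0.3959 0.4156 0.028 ]
handleTip [ 0.4203 -0.0164  0.044 ]
```

View pics/c1.png

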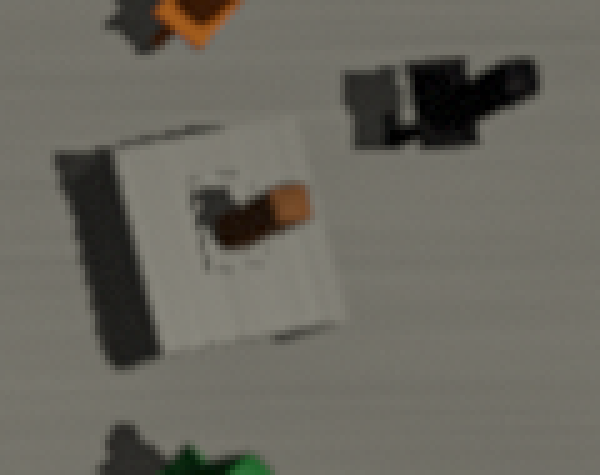

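View pics/c2.png

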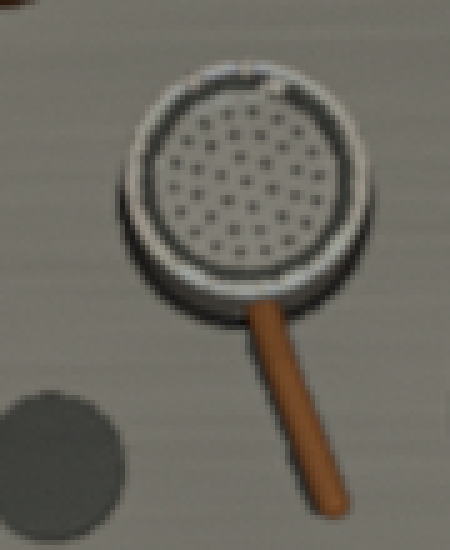

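View pics/c3.png

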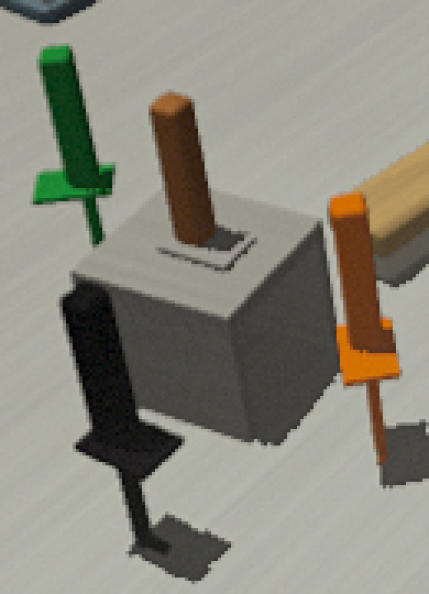

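View pics/c4.png

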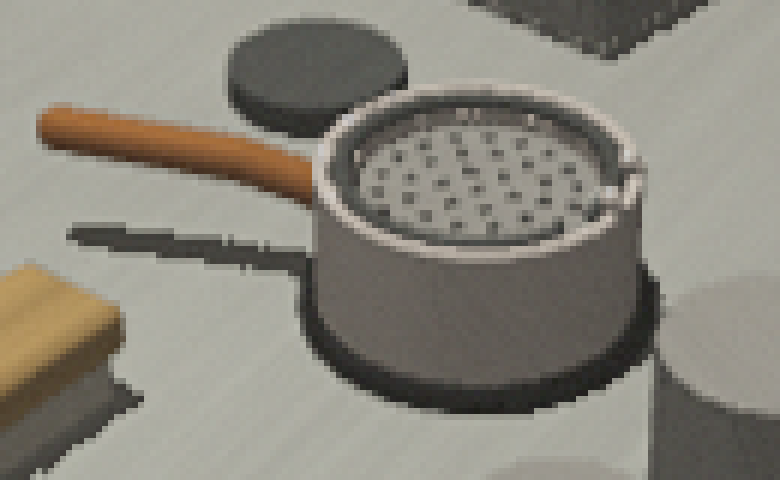

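```bash
python3 -m pendant '[[29,-52,0,0,0,-9],[29,-52,0,0,0,-9],[29,-52,0,0,0,-9],[29,-52,0,0,0,-9],[29,-52,0,0,0,-9],[29,-52,0,0,0,-9],[29,-52,0,0,0,0],[29,-52,0,0,0,0],[29,-52,0,0,0,0],[29,-52,0,0,0,0],[10,-20,0,0,0,0],[0,0,0,0,0,0]]' 0.5
python3 - <<'E'
from h import *
s=state();print(s['time_s'],s['tcp_pos'],s['tcp_rot'],s['force'])
cv2.imwrite('pics/w1.png',snapshot('wrist'));print(Ttool(s).tolist())
E
```

```text
time_s: 1.65
tcp_pos: [0.5589, 0.0382, 0.2367]
tcp_rot: [-3.14, 0.0, 0.194]
force: [-0.6, 0.4, 0.1]
grip_width: 0.0441
1.65 [0.55890183 0.03818989 0.23666168] [-3.14022998e+00  4.84934549e-04  1.93924576e-01] [-0.58342787  0.39264953  0.14600897]
[[0.9812553681004473, 0.19271055308779106, -0.0007384461068047669, 0.5589018281527821], [0.1927113577674041, -0.9812546997907398, 0.0012436744061382894, 0.038189888872590456], [-0.0004849345301763124, -0.0013626691390727329, -0.9999989539851121, 0.23666168207352256], [0.0, 0.0, 0.0, 1.0]]
```

View pics/w1.png

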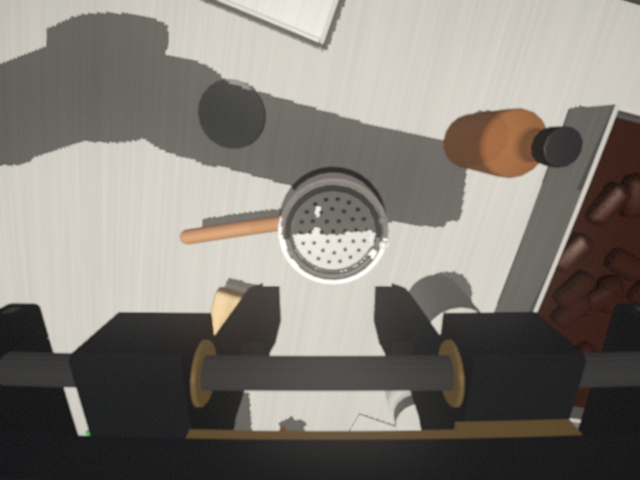

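Run:
```python
from h import *
im=cv2.imread('pics/w1.png')
cv2.imwrite('pics/w1c.png',cv2.resize(im[160:290,265:400],None,fx=4.5,fy=4.5,interpolation=3))
```

```text
(no output)
```

View pics/w1c.png

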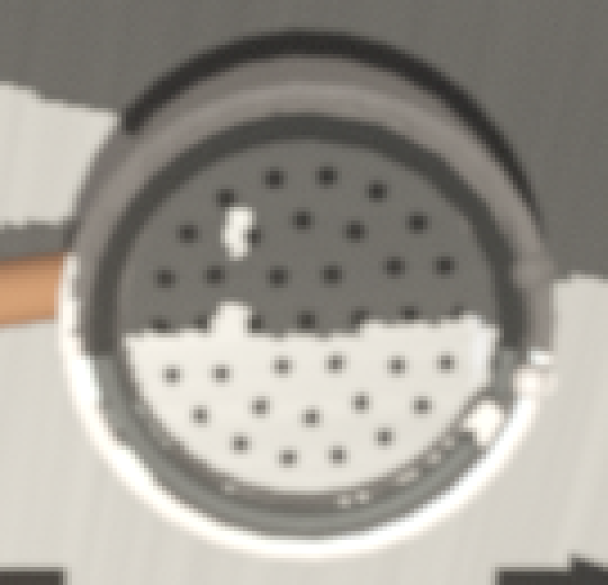

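```bash
cat > m1.py <<'E'
from h import *
T=np.array([[0.9812553681004473, 0.19271055308779106, -0.0007384461068047669, 0.5589018281527821], [0.1927113577674041, -0.9812546997907398, 0.0012436744061382894, 0.038189888872590456], [-0.0004849345301763124, -0.0013626691390727329, -0.9999989539851121, 0.23666168207352256], [0,0,0,1]])
c=calibration('wrist');cam=(T@np.array(c['hand_eye']),np.array(c['camera_matrix']),c['k1'])
im=cv2.imread('pics/w1.png');hsv=cv2.cvtColor(im,cv2.COLOR_BGR2HSV)
g=cv2.cvtColor(im,cv2.COLOR_BGR2GRAY)
# holes: black-hat
big=cv2.resize(g[160:290,265:400],None,fx=4,fy=4,interpolation=cv2.INTER_CUBIC)
bh=cv2.morphologyEx(big,cv2.MORPH_BLACKHAT,cv2.getStructuringElement(cv2.MORPH_ELLIPSE,(31,31)))
_,m=cv2.threshold(bh,22,255,0)
n,l,st,ce=cv2.connectedComponentsWithStats(m)
pts=[]
for i in range(1,n):
    a=st[i,4]; 
    if 60<a<500 and max(st[i,2],st[i,3])<28: pts.append((ce[i]+.5)/4-.5+[265,160])
pts=np.array(pts)
for h in (0,.004,.008):
    P=np.array([onz(p,.044+h,cam) for p in pts])
    ctr=np.array([.563,.019])
    k=np.linalg.norm(P[:,:2]-ctr,axis=1)<.045
    (cx,cy),r=cv2.minEnclosingCircle((P[k,:2]*1000).astype(np.float32))
    print(h,k.sum(),P[k,:2].mean(0),cx,cy,r)
np.save('holes.npy',pts)
hm=((hsv[...,0]<20)&(hsv[...,1]>90)&(hsv[...,2]>80)).astype(np.uint8)
hm[:, :170]=0;hm[:,282:]=0;hm[:205]=0;hm[250:]=0
ys,xs=np.nonzero(hm);print(len(xs),xs.min(),xs.max(),ys.min(),ys.max())
for h in (0,.004,.008):
    P=np.array([onz(p,.040+h,cam)[:2] for p in zip(xs,ys)])
    vx,vy,x0,y0=cv2.fitLine((P*1000).astype(np.float32),2,0,.01,.01).ravel()
    print('handle',h,np.degrees(np.arctan2(vy,vx)),x0,y0)
vis=cv2.resize(im[160:290,265:400],None,fx=4,fy=4)
for p in pts: cv2.circle(vis,tuple(np.int32((p-[265,160])*4+2)),6,(0,0,255),1)
cv2.imwrite('pics/hol.png',vis)
E
python3 m1.py
```

```text
0 36 [0.5678485  0.02176723] 568.741455078125 22.068872451782227 33.376670837402344
0.004 36 [0.56757225 0.02286283] 568.45458984375 23.16092872619629 32.98109436035156
0.008 36 [0.567296   0.02395843] 568.167724609375 24.252920150756836 32.58545684814453
1297 181 278 217 242
handle 0 20.146019 464.75705 1.4845713
handle 0.004 20.14602 465.69165 2.8049314
handle 0.008 20.146019 466.62625 4.1252913
```

View pics/hol.png

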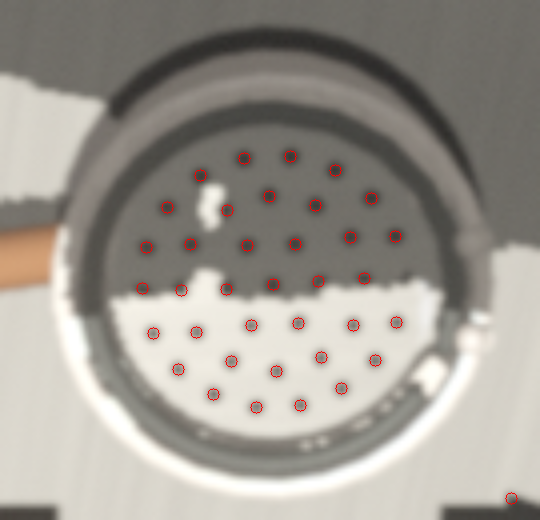

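```bash
cat >> m1.py <<'E'
print('----')
C=np.array([.5676,.0228])
for h in (0,.004,.008):
  C=np.array([.56845-.07*(h-.004),.0230+.27*(h-.004)])
  for n,q,z in (('k1',(472,240),.057),('k2',(473,333),.057),('split',(431,376),.050)):
    P=onz((np.array(q)+.5)/4-.5+[265,160],z+h,cam)[:2]-C
    print(h,n,np.degrees(np.arctan2(P[1],P[0])),np.linalg.norm(P))
# rim outer, bright lower half: left/right/bottom edges
  for n,q,z in (('L',(52,280),.054),('R',(492,285),.054),('B',(275,495),.054),('T',(270,72),.054)):
    P=onz((np.array(q)+.5)/4-.5+[265,160],z+h,cam)[:2]-C; print(n,np.linalg.norm(P))
t=cv2.imread('pics/top0.png');ct=camT('top');hs=cv2.cvtColor(t,cv2.COLOR_BGR2HSV)
hm=((hs[...,0]<20)&(hs[...,1]>90)&(hs[...,2]>60)).astype(np.uint8);hm[:240]=0;hm[290:]=0;hm[:,:322]=0;hm[:,355:]=0
ys,xs=np.nonzero(hm)
P=np.array([onz(p,.044,ct)[:2] for p in zip(xs,ys)])
print('top',np.degrees(np.arctan2(*cv2.fitLine((P*1000).astype(np.float32),2,0,.01,.01).ravel()[[1,0]])),P.mean(0))
E
python3 m1.py
```

```text
0 36 [0.5678485  0.02176723] 568.741455078125 22.068872451782227 33.376670837402344
0.004 36 [0.56757225 0.02286283] 568.45458984375 23.16092872619629 32.98109436035156
0.008 36 [0.567296   0.02395843] 568.167724609375 24.252920150756836 32.58545684814453
1297 181 278 217 242
handle 0 20.146019 464.75705 1.4845713
handle 0.004 20.14602 465.69165 2.8049314
handle 0.008 20.146019 466.62625 4.1252913
----
0 k1 28.433616334335653 0.05024098263992599
0 k2 1.1675347709452595 0.050082805748659205
0 split -17.891201432951902 0.04615653734762826
L 0.0545888534444396
R 0.05401322624755362
B 0.053564448139954986
T 0.05488766517711009
0.004 k1 28.502099028603993 0.049633099355212575
0.004 k2 1.2347081786337184 0.04944842220732517
0.004 split -17.855608704580618 0.04557792196444737
L 0.05393181898541296
R 0.053349991480938275
B 0.05286079979983306
T 0.05426661274195325
0.008 k1 28.572279908385408 0.04902528873562704
0.008 k2 1.3036274497129223 0.0488141084001369
0.008 split -17.819100665500706 0.044999324622204386
L 0.05327482957764184
R 0.05268680386645235
B 0.05215715201846187
T 0.053645560808510157
top 18.475176 [4.65080593e-01 3.29201959e-04]
```

```bash
python3 -m pendant '[[-22,-58,0,0,0,1],[-22,-58,0,0,0,1],[-22,-58,0,0,0,0],[-22,-58,0,0,0,0],[-19,-46,0,0,0,0],[0,0,0,0,0,0]]'
python3 - <<'E'
from h import *
s=state();print(s['time_s'],s['tcp_pos'],s['tcp_rot'],s['force'])
im=snapshot('wrist');cv2.imwrite('pics/w2.png',im);np.save('T2.npy',Ttool(s))
E
```

```text
time_s: 2.45
tcp_pos: [0.4483, -0.2314, 0.2363]
tcp_rot: [-3.135, -0.002, 0.252]
force: [0.6, 1.2, -0.3]
grip_width: 0.044
2.45 [ 0.44827096 -0.23141451  0.23626966] [-3.13458715e+00 -1.53102132e-03  2.52122463e-01] [ 0.5957245   1.24564592 -0.30215768]
```

View pics/w2.png

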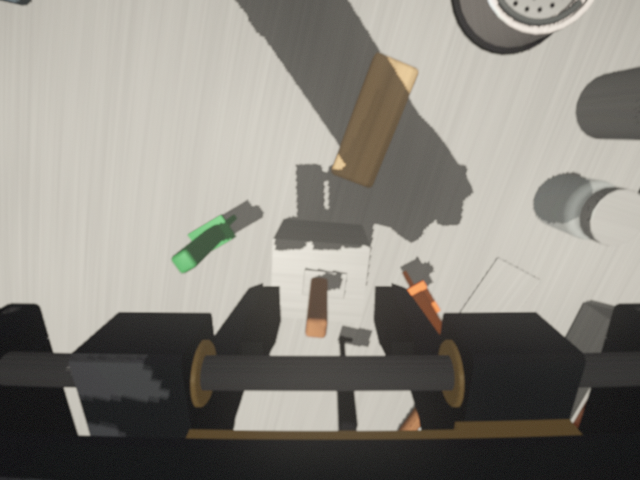

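Run:
```python
from h import *
im=cv2.imread('pics/w2.png')
cv2.imwrite('pics/w2c.png',cv2.resize(im[205:345,255:390],None,fx=4,fy=4,interpolation=3))
```

```text
(no output)
```

View pics/w2c.png

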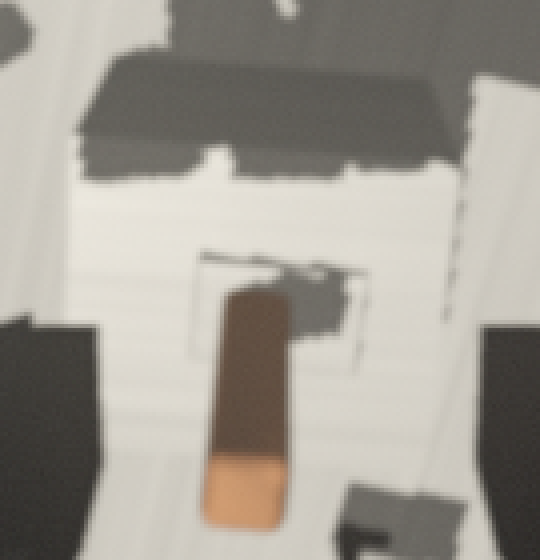

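Run:
```python
from h import *
T=np.load('T2.npy');c=calibration('wrist');cam=(T@np.array(c['hand_eye']),np.array(c['camera_matrix']),c['k1'])
f=lambda q:(np.array(q)+.5)/4-.5+[255,205]
g=lambda q,z:onz(f(q),z,cam)
pt=[g(q,.164) for q in((212,457),(287,457),(283,530),(203,525))]
for a in range(4): print(pt[a],np.linalg.norm(pt[a]-pt[(a+1)%4]))
print('top ctr',np.mean(pt,0)); d=pt[1]-pt[0]; d2=pt[2]-pt[3];print([np.degrees(np.arctan2(x[1],x[0])) for x in(d,d2)])
col=[g((200,253),.084),g((368,270),.084),g((355,372),.084),g((190,358),.084)]
for a in range(4): print('col',col[a],np.linalg.norm(col[a]-col[(a+1)%4]))
print(np.mean(col,0));d=col[1]-col[0];print(np.degrees(np.arctan2(d[1],d[0])))
st=[g((77,133),.08),g((462,165),.08)];d=st[1]-st[0];print('stand',st,np.linalg.norm(d),np.degrees(np.arctan2(d[1],d[0])))
b=[g((224,292),.084),g((290,292),.084)];print('base',b)
# top cam stand corners
ct=camT('top');S=[onz(np.array(q)/5+[430,215],.08,ct) for q in((115,148),(297,115),(345,320),(160,355))]
print(np.mean(S,0),[np.linalg.norm(S[i]-S[(i+1)%4]) for i in range(4)],[np.degrees(np.arctan2(*(a-b)[[1,0]])) for a,b in((S[0],S[3]),(S[1],S[2]))])
print('handle top by top cam',onz(np.array((290,203))/5+[430,215],.164,ct))
```

```text
[ 0.44781523 -0.28134332  0.164     ] 0.013289999891688515
[ 0.46068656 -0.2780338   0.164     ] 0.01489096761301361
[ 0.46369214 -0.29261829  0.164     ] 0.014459969053784272
[ 0.44946586 -0.29520748  0.164     ] 0.013962066888277266
top ctr [ 0.45541495 -0.28680072  0.164     ]
[np.float64(14.419728925597045), np.float64(10.314925720043448)]
col [ 0.43950229 -0.27608695  0.084     ] 0.0390819039388832
col [ 0.47818453 -0.27051204  0.084     ] 0.026205056008668456
col [ 0.48213342 -0.29641785  0.084     ] 0.03926224579385749
col [ 0.44336128 -0.30260208  0.084     ] 0.026794476105757428
[ 0.46079538 -0.28640473  0.084     ]
8.201036619959627
stand [array([ 0.40571127, -0.25616397,  0.08      ]), array([ 0.49285554, -0.24167639,  0.08      ])] 0.08834032884067505 9.438995451913135
base [array([ 0.44716573, -0.28417172,  0.084     ]), array([ 0.4620522 , -0.28034559,  0.084     ])]
[ 0.45384647 -0.29174807  0.08      ] [np.float64(0.08011507903685558), np.float64(0.09004418775200178), np.float64(0.08017164649396047), np.float64(0.0906399233129199)] [np.float64(8.157813573439059), np.float64(8.183188185640036)]
handle top by top cam [ 0.45344317 -0.29063446  0.164     ]
```

```bash
python3 -m pendant '[[7,-56,0,-0.4,0,-6],[0,0,0,0,0,0],[0,0,0,0,0,0]]' 0.5
```

```text
time_s: 2.88
tcp_pos: [0.461, -0.2769, 0.2353]
tcp_rot: [-3.135, -0.002, 0.161]
force: [0.4, 0.9, 0.7]
grip_width: 0.0441
```

```bash
python3 -m pendant '[[-5.5,-10,0,-0.4,0,-0.7],[0,0,0,0,0,0]]'
```

```text
time_s: 3.12
tcp_pos: [0.4561, -0.2843, 0.2351]
tcp_rot: [-3.141, -0.001, 0.154]
force: [0.2, -0.8, -0.2]
grip_width: 0.0441
```

```bash
python3 -m pendant '[[-0.5,-2.5,-50,0,0,-0.3],[0,0,-45,0,0,0],[0,0,-18,0,0,0],[0,0,0,0,0,0]]'
python3 - <<'E'
from h import *
s=state();print(s['tcp_pos'],s['tcp_rot'],s['force'])
im=snapshot('wrist');cv2.imwrite('pics/w3.png',im)
E
```

```text
time_s: 3.62
tcp_pos: [0.4572, -0.2845, 0.1201]
tcp_rot: [-3.141, -0.005, 0.152]
force: [0.3, 0.3, -0.2]
grip_width: 0.0438
[ 0.45715176 -0.28445793  0.12014413] [-3.14112948 -0.00453942  0.15191388] [ 0.34243999  0.30908653 -0.24443405]
```

View pics/w3.png

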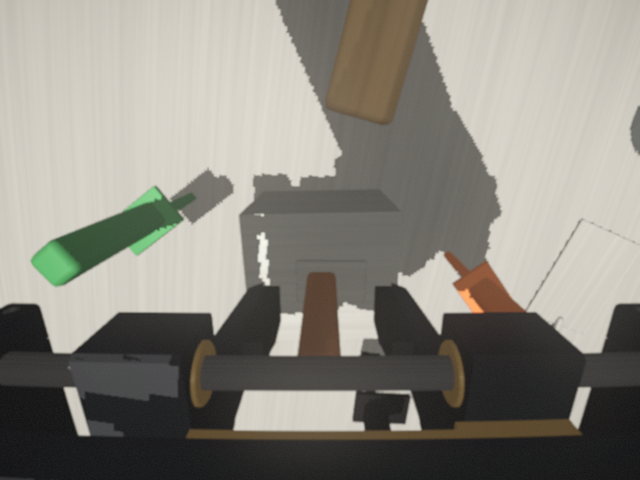

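```bash
python3 -m pendant '[[-1.5,-2.5,0,0,0.2,0],[0,0,0,0,0,0],[0,0,0,0,0,0]]' 0.5;  python3 -m pendant '[[0,0,0,0,0,0],[0,0,0,0,0,0],[0,0,0,0,0,0],[0,0,0,0,0,0]]' 0
```

```text
time_s: 4.05
tcp_pos: [0.4577, -0.2881, 0.1236]
tcp_rot: [3.14, -0.006, 0.152]
force: [-0.4, -0.5, -0.9]
grip_width: 0.0444
time_s: 4.55
tcp_pos: [0.4579, -0.2882, 0.1242]
tcp_rot: [3.139, -0.007, 0.152]
force: [0.0, -0.3, 0.6]
grip_width: 0.0156
```

```bash
python3 -m pendant '[[0,0,20,0,0,0],[0,0,45,0,0,0],[0,0,32,0,0.3,0],[0,0,0,0,0,0]]'
python3 - <<'E'
from h import *
s=state();print(s['tcp_pos'],s['tcp_rot'],s['force'],s['grip_width'])
np.save('T4.npy',Ttool(s))
cv2.imwrite('pics/w4.png',snapshot('wrist'))
cv2.imwrite('pics/s4.png',snapshot('scene'))
E
```

```text
time_s: 5.05
tcp_pos: [0.4568, -0.2875, 0.2227]
tcp_rot: [3.142, 0.001, 0.152]
force: [-0.3, 0.1, -1.0]
grip_width: 0.0158
[ 0.45682319 -0.28749977  0.22265636] [3.14154973e+00 1.08221634e-03 1.52212907e-01] [-0.30051912  0.0696807  -1.04149408] 0.01581264822580193
```

View pics/w4.png

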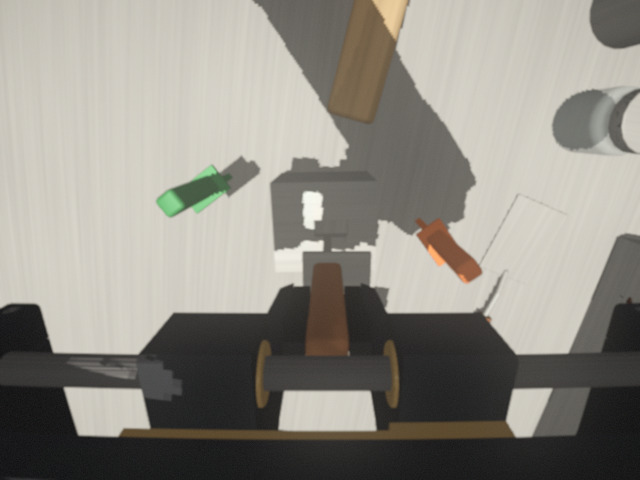

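View pics/s4.png

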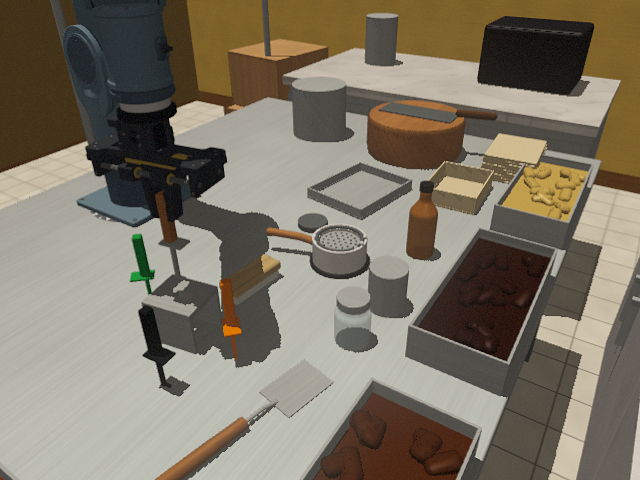

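Run:
```python
from h import *
im=cv2.imread('pics/s4.png');cv2.imwrite('pics/s4c.png',cv2.resize(im[180:300,130:230],None,fx=6,fy=6,interpolation=3)[:, :600])
im=cv2.imread('pics/w4.png');cv2.imwrite('pics/w4c.png',cv2.resize(im[180:300,260:390],None,fx=5,fy=5,interpolation=3))
T=np.load('T4.npy');cs=camT('scene');c=calibration('wrist');cw=(T@np.array(c['hand_eye']),np.array(c['camera_matrix']),c['k1'])
# tool frame: pick axis at TCP; pick x = tool x ; down = tool z
for d in (0,.006,.012):
  for x in (-.003,0,.014):
    P=T@np.array([x,0,.1062+d,1]); print(d,x,np.round(P[:3],4),'scene',proj(P[:3],cs),'wrist',proj(P[:3],cw), (proj(P[:3],cw)-[260,180])*5)
P=T@np.array([.0055,0,.1062-.062,1]);print('collar',proj(P[:3],cs),proj(P[:3],cw))
```

```text
0 -0.003 [ 0.4537 -0.288   0.1165] scene [177.26819004 273.76135196] wrist [322.16625913 238.97442117] [310.83129566 294.87210583]
0 0 [ 0.4567 -0.2875  0.1165] scene [178.82721272 274.20560796] wrist [326.11241883 238.97413294] [330.56209415 294.87066469]
0 0.014 [ 0.4705 -0.2854  0.1164] scene [186.15804817 276.29442117] wrist [344.52567454 238.97284879] [422.6283727  294.86424396]
0.006 -0.003 [ 0.4537 -0.288   0.1105] scene [177.86580563 276.83092685] wrist [322.26320946 236.6930471 ] [311.3160473  283.46523552]
0.006 0 [ 0.4567 -0.2875  0.1105] scene [179.41945838 277.27747864] wrist [326.1250998  236.69275935] [330.625499   283.46379675]
0.006 0.014 [ 0.4705 -0.2854  0.1104] scene [186.72481695 279.37701639] wrist [344.14522538 236.69177638] [420.72612689 283.4588819 ]
0.012 -0.003 [ 0.4537 -0.288   0.1045] scene [178.45878753 279.87626981] wrist [322.35612038 234.50708852] [311.7806019  272.53544259]
0.012 0 [ 0.4567 -0.2875  0.1045] scene [180.00710558 280.32506629] wrist [326.13725282 234.50680205] [330.68626409 272.53401024]
0.012 0.014 [ 0.4705 -0.2854  0.1044] scene [187.28715621 282.43508819] wrist [343.78062501 234.50608715] [418.90312505 272.53043577]
collar [175.40042318 241.73763851] [335.27718131 270.06322151]
```

View pics/s4c.png

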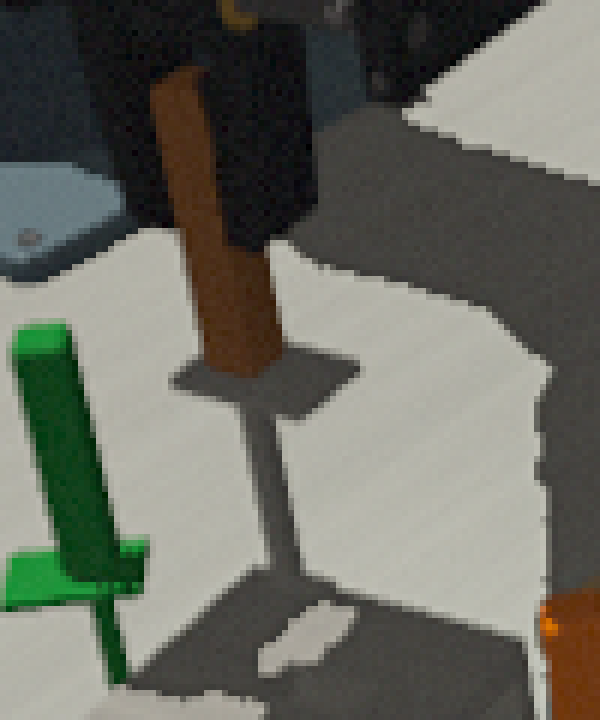

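View pics/w4c.png

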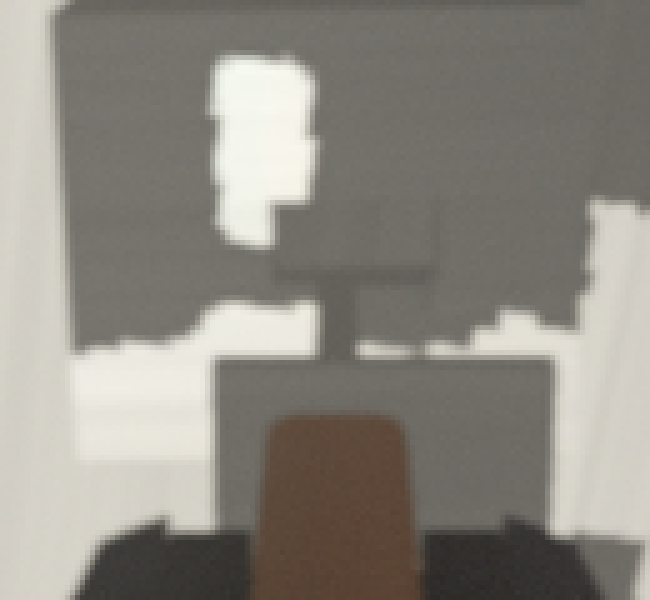

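```bash
python3 -m pendant '[[18,50,0,0,0,1],[22,53,0,0,0,1],[22,53,0,0,0,1],[22,53,0,0,0,1],[22,53,0,0,0,1],[18,45,0,0,0,1],[0,0,0,0,0,0],[0,0,0,0,0,0]]'
```

```text
time_s: 6.15
tcp_pos: [0.5732, 0.0305, 0.207]
tcp_rot: [-3.136, 0.024, 0.257]
force: [-0.7, -0.6, -1.6]
grip_width: 0.0154
```

```bash
python3 -m pendant '[[16,-1.5,0,0,-1.4,0],[2,0,0,0,0,0]]'
python3 - <<'E'
from h import *
s=state();print(s['time_s'],s['tcp_pos'],s['tcp_rot'],s['force'],s['grip_width'])
np.save('T5.npy',Ttool(s))
cv2.imwrite('pics/w5.png',snapshot('wrist'))
im=snapshot('scene');cv2.imwrite('pics/s5.png',im)
cv2.imwrite('pics/s5c.png',cv2.resize(im[150:290,260:400],None,fx=5,fy=5,interpolation=3)[:600])
im=cv2.imread('pics/w5.png');cv2.imwrite('pics/w5c.png',cv2.resize(im[150:300,250:410],None,fx=4,fy=4,interpolation=3))
E
```

```text
time_s: 6.4
tcp_pos: [0.5914, 0.0261, 0.2061]
tcp_rot: [3.14, 0.001, 0.253]
force: [-0.8, -0.2, -0.7]
grip_width: 0.0154
6.4 [0.59144542 0.02612884 0.20611389] [3.14008314e+00 8.73116778e-04 2.53075308e-01] [-0.77717746 -0.17381466 -0.67028596] 0.015387053880185617
```

View pics/w5c.png

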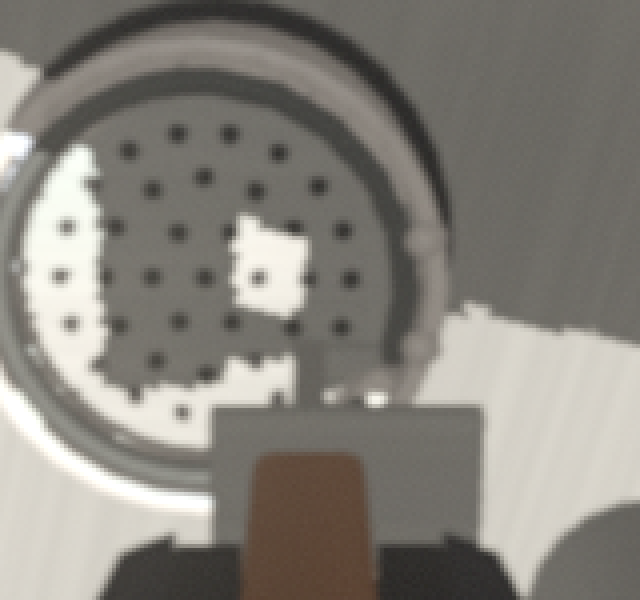

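View pics/s5c.png

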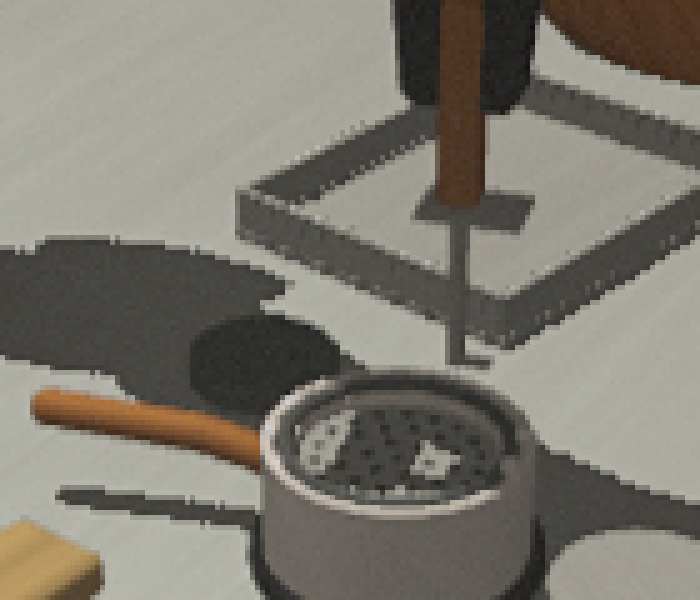

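Run:
```python
from h import *
T=np.load('T5.npy');cs=camT('scene');c=calibration('wrist');cw=(T@np.array(c['hand_eye']),np.array(c['camera_matrix']),c['k1'])
for d in (0,.006,.012):
  for x in (-.003,.003,.014):
    P=T@np.array([x,0,.1062+d,1]); print(d,x,np.round(P[:3],4),'scene crop',(proj(P[:3],cs)-[260,150])*5,'wrist crop', (proj(P[:3],cw)-[250,150])*4)
for y in(-.013,.013):
  for x in (-.0145,.0255):
    P=T@np.array([x,y,.1062-.062,1]);print('collar bottom',(proj(P[:3],cs)-[260,150])*5,(proj(P[:3],cw)-[250,150])*4)
# catches
f=lambda q:(np.array(q)+.5)/4-.5+[250,150]
for h in(.002,.005):
  k=[onz(f(q),.057+h,cw) for q in((420,240),(416,347))];print(h,k,np.linalg.norm(k[0]-k[1]),'mid',(k[0]+k[1])/2,'normal yaw',np.degrees(np.arctan2(*(k[0]-k[1])[[1,0]]))-90)
```

```text
0 -0.003 [0.5885 0.0252 0.0999] scene crop [449.52650251 349.20990203] wrist crop [288.28432295 355.61157055]
0 0.003 [0.5943 0.0267 0.0999] scene crop [464.75231938 351.52886572] wrist crop [319.85499986 355.60942234]
0 0.014 [0.6049 0.0295 0.0999] scene crop [492.79826189 355.80052355] wrist crop [377.72627386 355.60570654]
0.006 -0.003 [0.5885 0.0252 0.0939] scene crop [449.17065684 362.75753369] wrist crop [288.68082455 346.4906315 ]
0.006 0.003 [0.5943 0.0267 0.0939] scene crop [464.34631072 365.09145998] wrist crop [319.57729066 346.48856665]
0.006 0.014 [0.6049 0.0294 0.0939] scene crop [492.2994195  369.39059225] wrist crop [376.21300695 346.48594154]
0.012 -0.003 [0.5885 0.0252 0.0879] scene crop [448.81705064 376.21741522] wrist crop [289.06080524 337.75117858]
0.012 0.003 [0.5943 0.0267 0.0879] scene crop [463.94286432 378.56605911] wrist crop [319.31115575 337.74919337]
0.012 0.014 [0.6049 0.0294 0.0879] scene crop [491.80373956 382.89221448] wrist crop [374.76278266 337.74753636]
collar bottom [432.56771078 184.76404652] [202.79919328 396.34199589]
collar bottom [536.91462268 198.80441675] [479.64558091 396.30499829]
collar bottom [413.77463732 215.12227295] [206.7654933  560.24218329]
collar bottom [520.30516885 229.8407369 ] [473.09827162 560.13564545]
0.002 [array([0.61172914, 0.04537883, 0.059     ]), array([0.61745875, 0.02198084, 0.059     ])] 0.024089293119768877 mid [0.61459394 0.03367984 0.059     ] normal yaw 13.759613399254107
0.005 [array([0.61132691, 0.04595663, 0.062     ]), array([0.6169976 , 0.02279928, 0.062     ])] 0.023841548608482865 mid [0.61416226 0.03437795 0.062     ] normal yaw 13.75961339925415
```

```bash
python3 -m pendant '[[-2,1.8,-18,0,0,0],[0,0,-15,0,0,0],[0,0,0,0,0,0]]'
```

```text
time_s: 6.88
tcp_pos: [0.5877, 0.0279, 0.1702]
tcp_rot: [3.141, 0.003, 0.253]
force: [0.7, -0.3, -0.4]
grip_width: 0.0157
```

```bash
python3 -m pendant '[[0,0,-3,0,0,0],[0,0,0,0,0,0]]'; python3 -m pendant '[[0,0,-2,0,0,0],[0,0,0,0,0,0]]'
```

```text
time_s: 7.12
tcp_pos: [0.5878, 0.0279, 0.167]
tcp_rot: [3.141, 0.003, 0.253]
force: [0.7, -0.2, -0.6]
grip_width: 0.016
time_s: 7.38
tcp_pos: [0.5882, 0.028, 0.1654]
tcp_rot: [3.141, 0.002, 0.253]
force: [-0.6, 0.4, -0.6]
grip_width: 0.0155
```

```bash
python3 -m pendant '[[0,0,-2,0,0,0]]'
```

```text
time_s: 7.5
tcp_pos: [0.5885, 0.028, 0.1637]
tcp_rot: [3.141, 0.002, 0.253]
force: [-0.1, -0.0, -1.3]
grip_width: 0.0159
```

```bash
python3 -m pendant '[[0,0,-2,0,0,0]]'
```

```text
time_s: 7.62
tcp_pos: [0.5885, 0.028, 0.1616]
tcp_rot: [3.141, 0.001, 0.253]
force: [0.4, 1.1, -0.7]
grip_width: 0.0155
```

```bash
python3 -m pendant '[[0,0,-1.5,0,0,0]]'
```

```text
time_s: 7.75
tcp_pos: [0.5885, 0.0281, 0.16]
tcp_rot: [3.141, 0.001, 0.253]
force: [0.2, -0.2, -0.5]
grip_width: 0.0154
```

```bash
python3 -m pendant '[[0,0,-1.5,0,0,0]]'
```

```text
time_s: 7.88
tcp_pos: [0.5885, 0.028, 0.1583]
tcp_rot: [3.141, 0.001, 0.253]
force: [-0.7, -0.2, -1.1]
grip_width: 0.016
```

```bash
python3 -m pendant '[[0,0,-1.3,0,0,0]]'
```

```text
time_s: 8.0
tcp_pos: [0.5884, 0.028, 0.1569]
tcp_rot: [3.141, 0.002, 0.253]
force: [0.2, 0.2, -0.3]
grip_width: 0.0159
```

```bash
python3 -m pendant '[[0,0,-1.3,0,0,0]]'
```

```text
time_s: 8.12
tcp_pos: [0.5892, 0.0279, 0.1567]
tcp_rot: [3.141, 0.0, 0.253]
force: [-3.4, 0.0, 16.2]
grip_width: 0.0158
```

```bash
python3 -m pendant '[[0,0,-1.3,0,0,0]]'
```

```text
time_s: 8.25
tcp_pos: [0.5895, 0.0277, 0.1567]
tcp_rot: [3.141, -0.0, 0.252]
force: [-4.4, -0.8, 12.2]
grip_width: 0.0157
```

```bash
python3 -m pendant '[[-0.7,0.2,0.6,0,0,0]]'
```

```text
time_s: 8.38
tcp_pos: [0.5889, 0.0279, 0.1576]
tcp_rot: [3.141, -0.001, 0.252]
force: [0.6, 0.1, -0.0]
grip_width: 0.0157
```

```bash
python3 -m pendant '[[4,1,-0.5,0,0,0]]'
```

```text
time_s: 8.5
tcp_pos: [0.5929, 0.0289, 0.1571]
tcp_rot: [3.141, -0.001, 0.252]
force: [-0.7, 0.6, -0.8]
grip_width: 0.0155
```

```bash
python3 -m pendant '[[2.5,0.6,0,0,0,0]]'
```

```text
time_s: 8.62
tcp_pos: [0.5958, 0.0296, 0.157]
tcp_rot: [3.141, -0.001, 0.252]
force: [0.8, -0.0, -0.2]
grip_width: 0.0155
```

```bash
python3 -m pendant '[[2,0.5,0,0,0,0]]'
```

```text
time_s: 8.75
tcp_pos: [0.5976, 0.0301, 0.1568]
tcp_rot: [3.141, 0.0, 0.252]
force: [-2.9, -1.1, 4.2]
grip_width: 0.0159
```

```bash
python3 -m pendant '[[1,0.2,0.3,0,0,0]]'
```

```text
time_s: 8.88
tcp_pos: [0.5987, 0.0304, 0.157]
tcp_rot: [3.141, 0.0, 0.253]
force: [-0.6, -0.3, -0.2]
grip_width: 0.0156
```

```bash
python3 -m pendant '[[1,0.25,0,0,0,0]]'
python3 - <<'E'
from h import *
im=snapshot('wrist');cv2.imwrite('pics/w6.png',im);cv2.imwrite('pics/w6c.png',cv2.resize(im[150:300,250:410],None,fx=4,fy=4,interpolation=3))
E
```

```text
time_s: 9.0
tcp_pos: [0.5999, 0.0306, 0.1569]
tcp_rot: [3.141, 0.0, 0.252]
force: [-0.1, 0.2, -0.6]
grip_width: 0.0157
```

View pics/w6c.png

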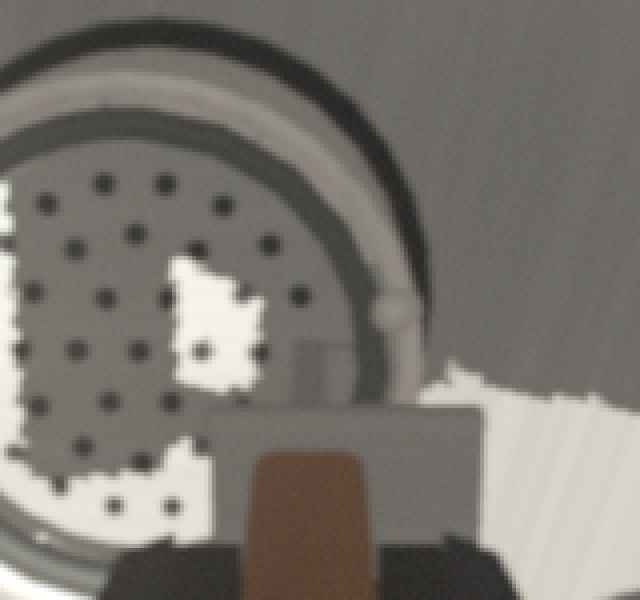

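```bash
python3 -m pendant '[[0.3,0.1,1.2,0,0,0]]'
```

```text
time_s: 9.18
tcp_pos: [0.6002, 0.0308, 0.1579]
tcp_rot: [3.141, 0.0, 0.253]
force: [-0.4, 0.1, -0.9]
grip_width: 0.0159
```

```bash
python3 -m pendant '[[0,0,1.5,0,0,0]]'
```

```text
time_s: 9.3
tcp_pos: [0.6, 0.0308, 0.1593]
tcp_rot: [3.141, 0.001, 0.253]
force: [0.9, -0.2, -3.5]
grip_width: 0.0159
```

Contact with the wire (about 3 N). Continue lifting.

```bash
python3 -m pendant '[[0,0,1.5,0,0,0]]'
```

```text
time_s: 9.43
tcp_pos: [0.5994, 0.0307, 0.1603]
tcp_rot: [3.141, 0.002, 0.253]
force: [0.7, -1.8, -7.1]
grip_width: 0.0152
```

```bash
python3 -m pendant '[[0,0,1.5,0,0,0]]'
```

```text
time_s: 9.55
tcp_pos: [0.5991, 0.0307, 0.1613]
tcp_rot: [3.141, 0.003, 0.253]
force: [1.8, -0.7, -8.9]
grip_width: 0.0156
```

```bash
python3 -m pendant '[[0.7,0.1,1.8,0,0,0]]'
```

```text
time_s: 9.68
tcp_pos: [0.5992, 0.0306, 0.1625]
tcp_rot: [3.141, 0.004, 0.253]
force: [1.0, -0.8, -8.4]
grip_width: 0.0156
```

```bash
python3 -m pendant '[[0.5,0.1,1.8,0,0,0]]'
```

```text
time_s: 9.8
tcp_pos: [0.5993, 0.0305, 0.1641]
tcp_rot: [3.141, 0.005, 0.252]
force: [0.6, -0.1, -6.5]
grip_width: 0.0157
```

```bash
python3 -m pendant '[[0.3,0.2,1.8,0,-0.2,0]]'
```

```text
time_s: 9.93
tcp_pos: [0.5996, 0.0306, 0.1663]
tcp_rot: [3.14, 0.002, 0.252]
force: [-0.8, -0.5, -1.3]
grip_width: 0.0157
```

```bash
python3 -m pendant '[[0.3,0.2,1.8,0,-0.2,0]]'
```

```text
time_s: 10.05
tcp_pos: [0.6006, 0.031, 0.169]
tcp_rot: [3.139, -0.003, 0.252]
force: [-0.8, 0.7, -0.9]
grip_width: 0.0161
```

Run:
```python
from h import *
im=snapshot('wrist');cv2.imwrite('pics/w7.png',im);cv2.imwrite('pics/w7c.png',cv2.resize(im[150:300,250:410],None,fx=4,fy=4,interpolation=3))
im=snapshot('scene');cv2.imwrite('pics/s7.png',im);cv2.imwrite('pics/s7c.png',cv2.resize(im[200:290,290:390],None,fx=6,fy=6,interpolation=3))
```

```text
(no output)
```

View pics/w7c.png

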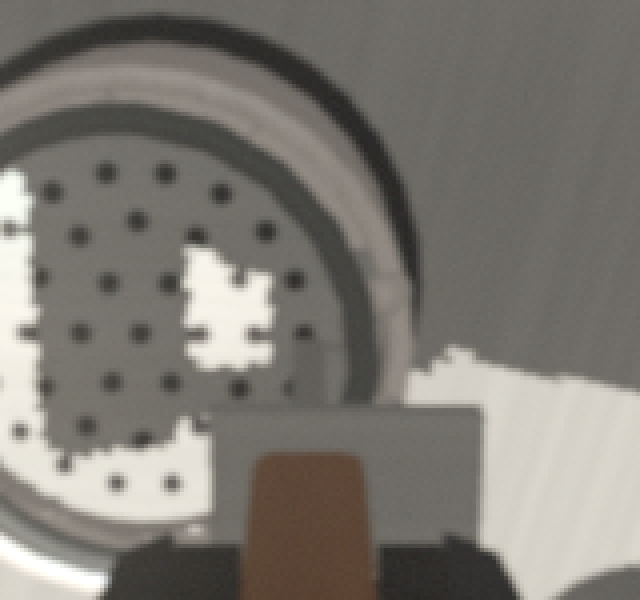

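View pics/s7c.png

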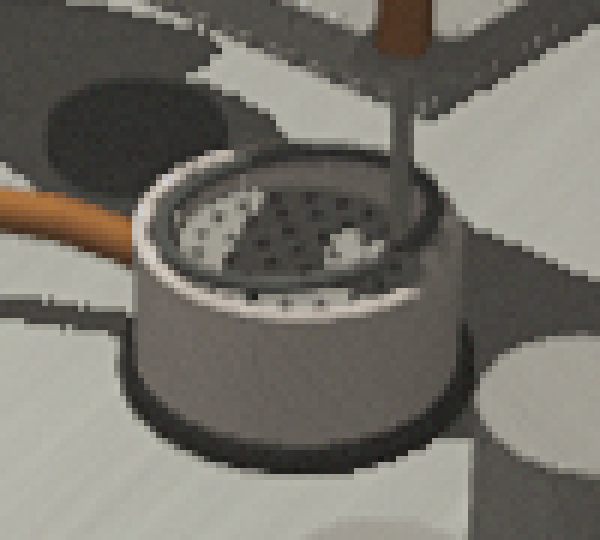

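```bash
python3 -m pendant '[[-0.5,-0.1,-2,0,0,0],[0,0,-2,0,0,0]]'
python3 - <<'E'
from h import *
im=snapshot('wrist');cv2.imwrite('pics/w8.png',im);cv2.imwrite('pics/w8c.png',cv2.resize(im[150:300,250:410],None,fx=4,fy=4,interpolation=3))
im=snapshot('scene');cv2.imwrite('pics/s8.png',im);cv2.imwrite('pics/s8c.png',cv2.resize(im[200:290,290:390],None,fx=6,fy=6,interpolation=3))
E
```

```text
time_s: 10.4
tcp_pos: [0.601, 0.0312, 0.1658]
tcp_rot: [3.139, -0.006, 0.253]
force: [0.2, -0.2, -0.8]
grip_width: 0.016
```

View pics/w8c.png

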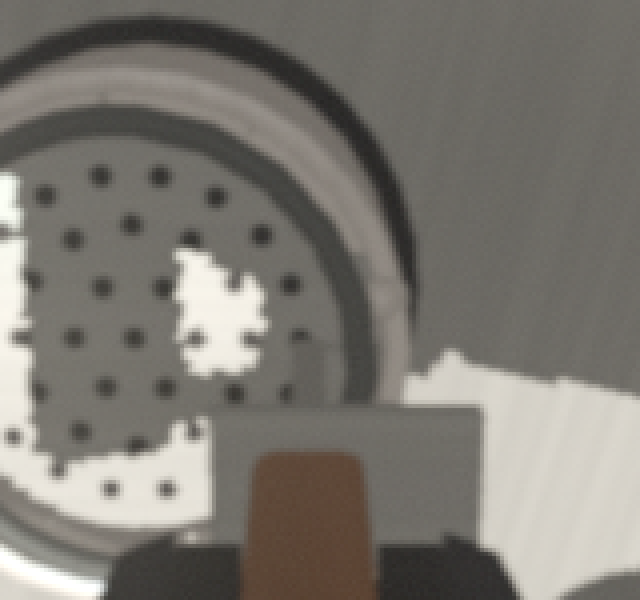

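View pics/s8c.png

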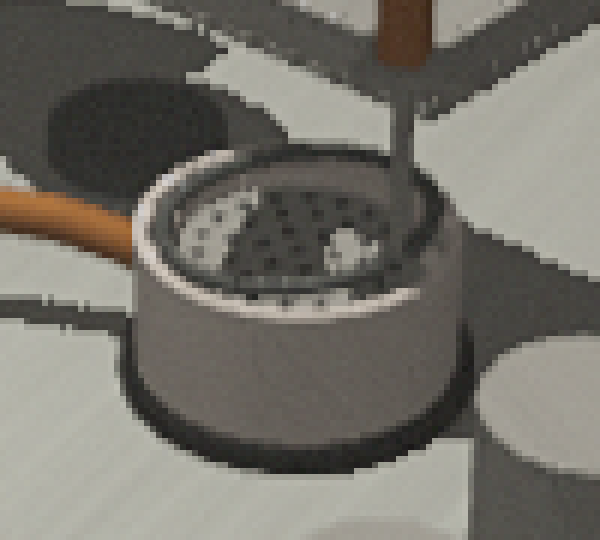

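```bash
python3 -m pendant '[[-2,-0.5,-1,0,0.3,0],[-5,-1.3,0,0,0,0],[-8,-2,0,0,0,0],[-2,0,0,0,0,0]]'
python3 - <<'E'
from h import *
im=snapshot('scene');cv2.imwrite('pics/s9.png',im);cv2.imwrite('pics/s9c.png',cv2.resize(im[200:290,290:390],None,fx=6,fy=6,interpolation=3))
E
```

```text
time_s: 11.0
tcp_pos: [0.5824, 0.0269, 0.1643]
tcp_rot: [3.14, 0.001, 0.252]
force: [-0.2, 0.3, -0.5]
grip_width: 0.0157
```

View pics/s9c.png

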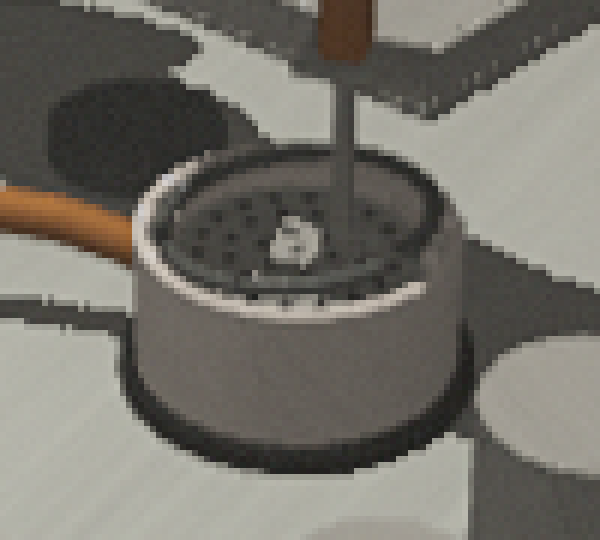

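```bash
python3 -m pendant '[[0,0,30,0,0,0],[0,0,30,0,0,0],[-10,-25,3,0,0,-1],[-22,-57,0,0,0,-1.2],[-22,-57,0,0,0,-1.2],[-22,-57,0,0,0,-1.2],[-22,-57,0,0,0,-1.2],[-14,-37,0,0,0,0],[0,0,0,0,0,0],[0,0,0,0,0,0]]'
```

```text
time_s: 12.3
tcp_pos: [0.4561, -0.2739, 0.2238]
tcp_rot: [3.14, 0.008, 0.137]
force: [0.5, 0.3, -1.2]
grip_width: 0.0159
```

```bash
python3 -m pendant '[[1.8,-13,0,0,-0.4,0.8],[0,0,0,0,0,0]]'
python3 - <<'E'
from h import *
s=state();print(s['tcp_pos'],s['tcp_rot'])
im=snapshot('wrist');cv2.imwrite('pics/w10c.png',cv2.resize(im[150:300,250:410],None,fx=4,fy=4,interpolation=3))
im=snapshot('top');cv2.imwrite('pics/t10c.png',cv2.resize(im[180:290,280:370],None,fx=5,fy=5,interpolation=3))
im=snapshot('scene');cv2.imwrite('pics/s10c.png',cv2.resize(im[200:290,290:390],None,fx=6,fy=6,interpolation=3))
cv2.imwrite('pics/s10.png',im)
E
```

```text
time_s: 12.55
tcp_pos: [0.4581, -0.2848, 0.2229]
tcp_rot: [3.141, 0.001, 0.154]
force: [0.5, 0.5, 0.0]
grip_width: 0.0158
[ 0.4580714  -0.28483879  0.22286447] [3.14116813e+00 1.34643219e-03 1.54247239e-01]
```

View pics/w10c.png

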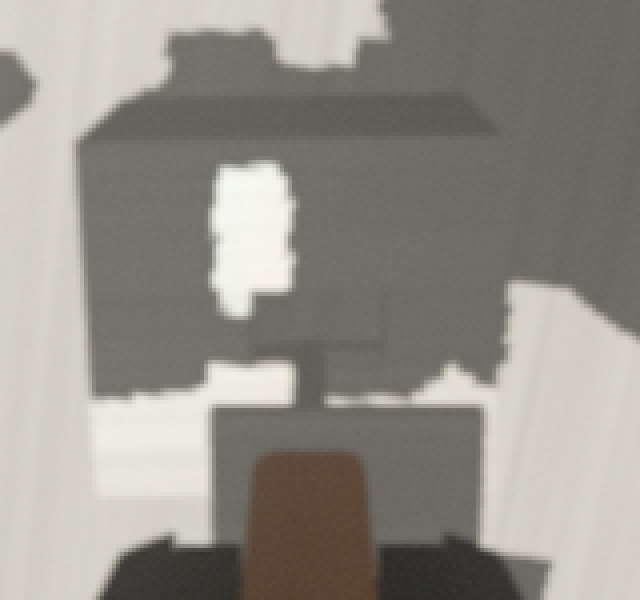

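View pics/t10c.png

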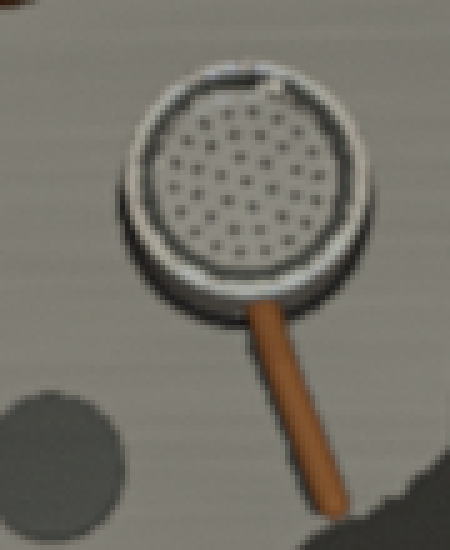

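View pics/s10c.png

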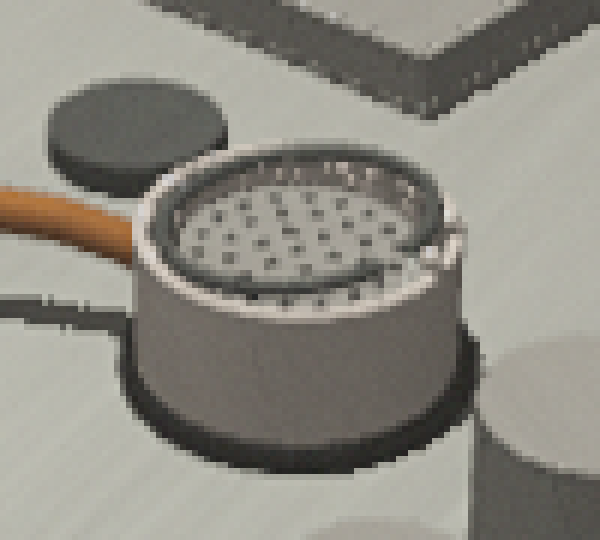

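```bash
python3 -m pendant '[[-0.2,-3.2,0,0,0,0],[0,-0.3,-15,0,0,0],[0,0,0,0,0,0]]'
```

```text
time_s: 13.08
tcp_pos: [0.4585, -0.286, 0.2065]
tcp_rot: [-3.14, 0.002, 0.158]
force: [-0.4, -0.7, 0.1]
grip_width: 0.0157
```

```bash
python3 -m pendant '[[-0.6,-2.2,-6,0,0,-0.3],[0,0,-5,0,0,0],[0,0,0,0,0,0]]'
```

```text
time_s: 13.45
tcp_pos: [0.4576, -0.2884, 0.1944]
tcp_rot: [-3.14, 0.002, 0.152]
force: [-0.3, -0.6, -0.2]
grip_width: 0.0156
```

```bash
python3 -m pendant '[[0,0,-10,0,0,0],[0,0,-12,0,0,0]]'
```

```text
time_s: 13.7
tcp_pos: [0.4583, -0.2887, 0.172]
tcp_rot: [-3.141, 0.001, 0.152]
force: [0.5, -1.1, -0.4]
grip_width: 0.0161
```

Foot is through the slot without contact. Lower on.

```bash
python3 -m pendant '[[-0.4,0.4,-18,0,0,0],[0,0,-18,0,0,0],[0,0,-4,0,0,0],[0,0,0,0,0,0]]'
```

```text
time_s: 14.2
tcp_pos: [0.4569, -0.2877, 0.1283]
tcp_rot: [-3.14, 0.003, 0.152]
force: [-0.5, -0.8, 0.2]
grip_width: 0.0156
```

```bash
python3 -m pendant '[[0.5,0,-1.8,0,0,0]]'
```

```text
time_s: 14.32
tcp_pos: [0.4578, -0.288, 0.1269]
tcp_rot: [-3.141, 0.002, 0.152]
force: [-0.4, -0.7, 0.0]
grip_width: 0.016
```

```bash
python3 -m pendant '[[0,0,-1.3,0,0,0]]'
```

```text
time_s: 14.45
tcp_pos: [0.4581, -0.2881, 0.1259]
tcp_rot: [-3.141, 0.001, 0.152]
force: [0.3, 0.8, -0.8]
grip_width: 0.016
```

```bash
python3 -m pendant '[[0,0,-1.1,0,0,0]]'
```

```text
time_s: 14.58
tcp_pos: [0.4584, -0.2882, 0.1251]
tcp_rot: [-3.141, 0.001, 0.152]
force: [-0.6, -0.0, -0.1]
grip_width: 0.0157
```

```bash
python3 -m pendant '[[0,0,-0.8,0,0,0]]'
```

```text
time_s: 14.7
tcp_pos: [0.4585, -0.2882, 0.1244]
tcp_rot: [-3.141, 0.0, 0.152]
force: [-0.5, 0.2, -0.6]
grip_width: 0.0158
```

```bash
python3 -m pendant '[[0,0,-0.5,0,0,0],[0,0,0,0,0,0],[0,0,0,0,0,0],[0,0,0,0,0,0]]' 0.5
```

```text
time_s: 15.2
tcp_pos: [0.4588, -0.2884, 0.1242]
tcp_rot: [3.141, -0.0, 0.152]
force: [-0.4, -0.3, 0.7]
grip_width: 0.044
```

```bash
python3 -m pendant '[[0,0,40,0,0,0],[0,0,45,0,0,0],[5,20,10,0,0,-5],[27,52,0,0,0,-8],[27,52,0,0,0,-8],[27,52,0,0,0,-8],[27,52,0,0,0,-8],[27,52,-5,0,0,-8],[15,25,-10,0,0,0],[0,0,0,0,0,0],[0,0,0,0,0,0]]' 0.5
python3 - <<'E'
from h import *
im=snapshot('top');cv2.imwrite('pics/t11.png',im)
E
```

```text
time_s: 16.58
tcp_pos: [0.616, 0.025, 0.2082]
tcp_rot: [-3.141, -0.003, -0.664]
force: [0.2, -0.8, -0.5]
grip_width: 0.0439
```

View pics/t11.png

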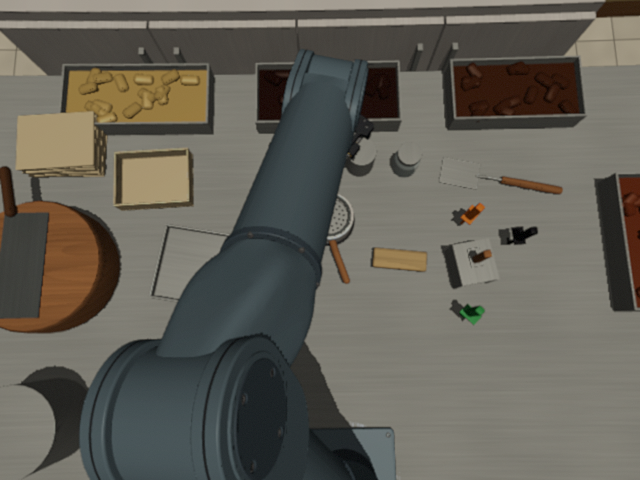

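The pick stands in its stand again (handle top at (488,257), as before). Now view the ring with the wrist camera.

```bash
python3 -m pendant '[[4,-2,-32,0,0,0],[0,0,0,0,0,0]]' 0.5
python3 - <<'E'
from h import *
s=state();print(s['tcp_pos'],s['tcp_rot']);np.save('T12.npy',Ttool(s))
im=snapshot('wrist');cv2.imwrite('pics/w12.png',im)
ct=camT('top')
print('shaker',onz((361,153),.085,ct))
E
```

```text
time_s: 16.88
tcp_pos: [0.6195, 0.0193, 0.1773]
tcp_rot: [-3.14, -0.004, -0.669]
force: [-0.2, -0.3, 0.9]
grip_width: 0.044
[0.61948263 0.01933908 0.17734901] [-3.14003232 -0.00445723 -0.6691546 ]
shaker [ 0.70297487 -0.0530133   0.085     ]
```

View pics/w12.png

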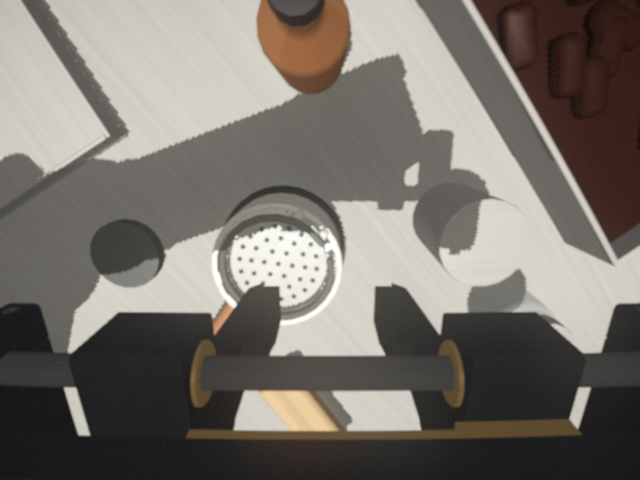

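Run:
```python
from h import *
im=cv2.imread('pics/w12.png');cv2.imwrite('pics/w12c.png',cv2.resize(im[180:330,200:350],None,fx=4,fy=4,interpolation=3))
T=np.load('T12.npy');c=calibration('wrist');cw=(T@np.array(c['hand_eye']),np.array(c['camera_matrix']),c['k1'])
C=np.array([.568,.0225]);h=.003
for a,r,z in((-52,.045,.060),(-30,.045,.062),(14,.0495,.057),(-14,.0495,.057),(0,.045,.062),(180,.045,.052)):
    t=np.radians(14.3+a);P=[C[0]+r*np.cos(t),C[1]+r*np.sin(t),z+h];print(a,np.round(P,4),(proj(P,cw)-[200,180])*4)
```

```text
-52 [ 0.6036 -0.005   0.063 ] [519.01205189 362.60305726]
-30 [0.6113 0.0103 0.065 ] [501.77092851 287.21295958]
14 [0.6116 0.046  0.06  ] [388.91386048 142.22500872]
-14 [0.6175 0.0228 0.06  ] [487.14225558 213.89617004]
0 [0.6116 0.0336 0.065 ] [427.95171901 197.0027115 ]
180 [0.5244 0.0114 0.055 ] [182.96890057 504.8028411 ]
```

View pics/w12c.png

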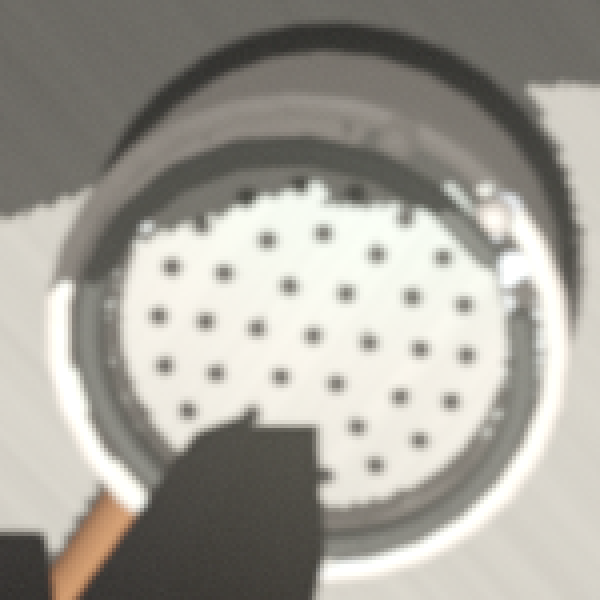

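```bash
python3 -m pendant '[[-16,-24,-30,0,0,0],[0,0,-30,0,0,0],[0,0,-20,0,0,0],[0,0,0,0,0,0]]' 0.3
```

```text
time_s: 17.42
tcp_pos: [0.6077, -0.0086, 0.1038]
tcp_rot: [-3.132, -0.014, -0.673]
force: [0.9, 0.8, 0.5]
grip_width: 0.0261
```

```bash
python3 -m pendant '[[-4,3.6,-10,0.1,1,0.2],[0,0,-8,0,0,0],[0,0,0,0,0,0]]' 0.3
python3 - <<'E'
from h import *
s=state();print(s['tcp_pos'],s['tcp_rot']);np.save('T13.npy',Ttool(s))
im=snapshot('wrist');cv2.imwrite('pics/w13.png',im)
im=snapshot('scene');cv2.imwrite('pics/s13c.png',cv2.resize(im[190:290,290:400],None,fx=6,fy=6,interpolation=3))
E
```

```text
time_s: 17.8
tcp_pos: [0.6053, -0.0043, 0.087]
tcp_rot: [-3.139, -0.001, -0.668]
force: [-0.8, -0.2, 0.2]
grip_width: 0.0265
[ 0.60528856 -0.00433441  0.08698807] [-3.13925988e+00 -1.14024747e-03 -6.68371497e-01]
```

View pics/w13.png

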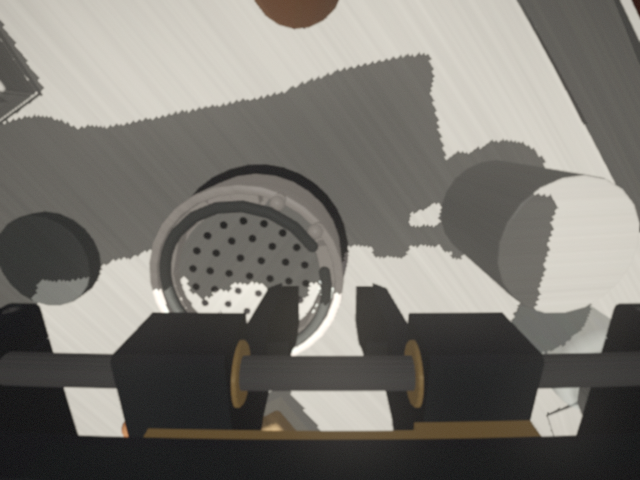

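View pics/s13c.png

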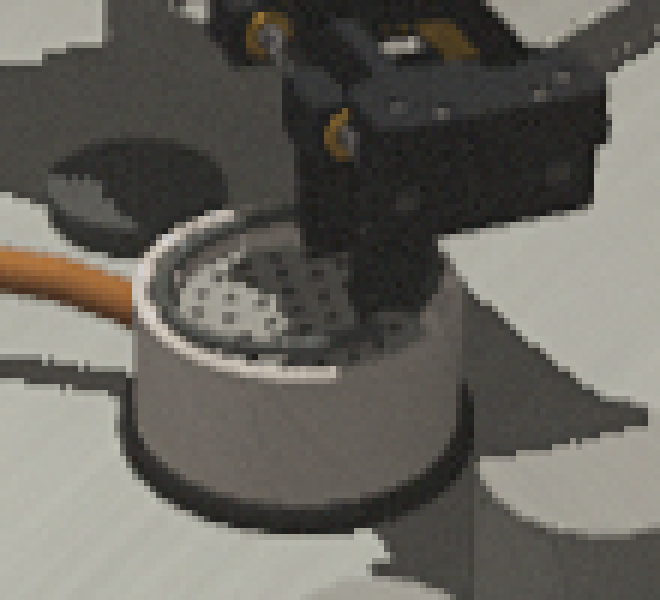

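```bash
python3 -m pendant '[[-1,0.5,-12,0,0,0],[0,0,-8,0,0,0],[0,0,0,0,0,0]]' 0.3
```

```text
time_s: 18.27
tcp_pos: [0.6045, -0.0038, 0.0662]
tcp_rot: [-3.139, -0.002, -0.668]
force: [0.3, -0.5, 0.6]
grip_width: 0.0266
```

```bash
python3 -m pendant '[[0,0,-2.5,0,0,0]]' 0.3
```

```text
time_s: 18.4
tcp_pos: [0.6047, -0.0039, 0.0637]
tcp_rot: [-3.138, -0.002, -0.669]
force: [0.1, -0.2, 0.4]
grip_width: 0.0264
```

```bash
python3 -m pendant '[[0,0,-1.5,0,0,0]]' 0.3
```

```text
time_s: 18.52
tcp_pos: [0.6047, -0.0039, 0.0621]
tcp_rot: [-3.139, -0.002, -0.669]
force: [1.1, -0.4, -0.5]
grip_width: 0.0266
```

```bash
python3 -m pendant '[[0,0,-1,0,0,0],[0,0,0,0,0,0]]' 0.3
```

```text
time_s: 18.77
tcp_pos: [0.6048, -0.004, 0.0612]
tcp_rot: [-3.138, -0.002, -0.669]
force: [-0.5, 0.6, 0.6]
grip_width: 0.0263
```

```bash
python3 -m pendant '[[0,0,-0.9,0,0,0]]' 0.3
```

```text
time_s: 18.9
tcp_pos: [0.605, -0.0039, 0.0604]
tcp_rot: [-3.138, -0.003, -0.669]
force: [0.0, -0.7, 0.1]
grip_width: 0.0265
```

```bash
python3 -m pendant '[[0,0,-0.8,0,0,0]]' 0.3
```

```text
time_s: 19.02
tcp_pos: [0.605, -0.0039, 0.0596]
tcp_rot: [-3.138, -0.003, -0.669]
force: [0.5, 0.2, -0.3]
grip_width: 0.0263
```

```bash
python3 -m pendant '[[0,0,-0.7,0,0,0]]' 0.3
```

```text
time_s: 19.15
tcp_pos: [0.605, -0.0039, 0.0589]
tcp_rot: [-3.138, -0.003, -0.668]
force: [0.2, 0.2, -0.9]
grip_width: 0.0268
```

```bash
python3 -m pendant '[[0,0,-0.6,0,0,0]]' 0.3
```

```text
time_s: 19.27
tcp_pos: [0.605, -0.0039, 0.0582]
tcp_rot: [-3.138, -0.003, -0.668]
force: [0.4, -0.2, 0.5]
grip_width: 0.0261
```

```bash
python3 -m pendant '[[0,0,-0.6,0,0,0]]' 0.3
```

```text
time_s: 19.4
tcp_pos: [0.605, -0.004, 0.0576]
tcp_rot: [-3.138, -0.003, -0.669]
force: [0.1, 0.5, 0.6]
grip_width: 0.0263
```

```bash
python3 -m pendant '[[0,0,-0.6,0,0,0]]' 0.3
```

```text
time_s: 19.52
tcp_pos: [0.605, -0.0039, 0.0569]
tcp_rot: [-3.138, -0.003, -0.669]
force: [0.1, 0.2, -0.0]
grip_width: 0.0269
```

```bash
python3 -m pendant '[[0,0,5,0,0,0],[0,0,5,0,0,0],[0,0,0,0,0,0],[0,0,0,0,0,0]]' 0.3; python3 -m pendant '[[0,0,0,0,0,0],[0,0,0,0,0,0]]' 0.14
python3 - <<'E'
from h import *
s=state();print(s['tcp_pos'],s['tcp_rot'],s['grip_width']);np.save('T14.npy',Ttool(s))
im=snapshot('wrist');cv2.imwrite('pics/w14.png',im);cv2.imwrite('pics/w14c.png',cv2.resize(im[200:330,230:390],None,fx=4,fy=4,interpolation=3))
E
```

```text
time_s: 20.02
tcp_pos: [0.6052, -0.004, 0.0679]
tcp_rot: [-3.138, -0.003, -0.669]
force: [0.7, 0.5, 0.4]
grip_width: 0.0261
time_s: 20.27
tcp_pos: [0.6051, -0.0039, 0.0678]
tcp_rot: [-3.138, -0.003, -0.669]
force: [0.5, 0.0, 0.5]
grip_width: 0.0125
[ 0.60512032 -0.00392348  0.06780569] [-3.13771379e+00 -2.83595224e-03 -6.68548847e-01] 0.012515888426313737
```

View pics/w14c.png

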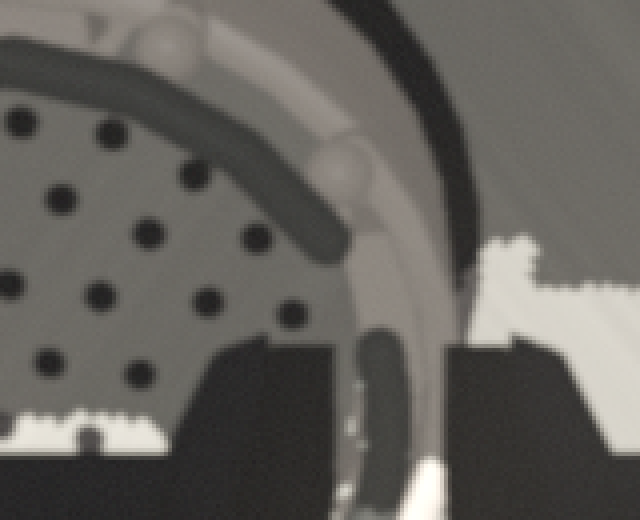

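Run:
```python
from h import *
T=np.load('T14.npy');c=calibration('wrist');cw=(T@np.array(c['hand_eye']),np.array(c['camera_matrix']),c['k1'])
C=np.array([.568,.0225])
for h in (0.,.003):
 for n,a,r,z in(('k',14,.0495,.057),('k',-14,.0495,.057),('end',-23.6,.045,.052),('end',-23.6,.045,.062),('mid',0,.042,.052),('mid',0,.042,.062),('mid',0,.048,.052),('mid',0,.048,.062),('stiff',-36.4,.045,.052),('stiff',-36.4,.045,.060)):
    t=np.radians(14.3+a);P=[C[0]+r*np.cos(t),C[1]+r*np.sin(t),z+h];print(h,n,a,r,z,np.round((proj(P,cw)-[230,200])*4))
```

```text
0.0 k 14 0.0495 0.057 [165.  44.]
0.0 k -14 0.0495 0.057 [331. 164.]
0.0 end -23.6 0.045 0.052 [339. 222.]
0.0 end -23.6 0.045 0.062 [337. 251.]
0.0 mid 0 0.042 0.052 [224. 132.]
0.0 mid 0 0.042 0.062 [214. 156.]
0.0 mid 0 0.048 0.052 [253.  94.]
0.0 mid 0 0.048 0.062 [245. 116.]
0.0 stiff -36.4 0.045 0.052 [371. 292.]
0.0 stiff -36.4 0.045 0.06 [370. 317.]
0.003 k 14 0.0495 0.057 [161.  49.]
0.003 k -14 0.0495 0.057 [330. 172.]
0.003 end -23.6 0.045 0.052 [338. 231.]
0.003 end -23.6 0.045 0.062 [336. 261.]
0.003 mid 0 0.042 0.052 [221. 139.]
0.003 mid 0 0.042 0.062 [211. 164.]
0.003 mid 0 0.048 0.052 [250. 100.]
0.003 mid 0 0.048 0.062 [242. 123.]
0.003 stiff -36.4 0.045 0.052 [370. 301.]
0.003 stiff -36.4 0.045 0.06 [370. 328.]
```

```bash
python3 -m pendant '[[-0.4,0.3,-5,0,0,0],[0,0,-2.5,0,0,0]]' 0.14
```

```text
time_s: 20.58
tcp_pos: [0.6047, -0.0036, 0.0598]
tcp_rot: [-3.138, -0.003, -0.668]
force: [0.1, -0.2, -0.5]
grip_width: 0.0123
```

```bash
python3 -m pendant '[[0,0,-1.5,0,0,0]]' 0.14
```

```text
time_s: 20.7
tcp_pos: [0.6045, -0.0036, 0.058]
tcp_rot: [-3.138, -0.003, -0.668]
force: [0.2, 0.8, 5.6]
grip_width: 0.0123
```

```bash
python3 -m pendant '[[0,0,0.6,0,0,0]]' 0.14
python3 - <<'E'
from h import *
s=state();print(s['tcp_pos'],s['tcp_rot'],s['grip_width'],s['force'])
im=snapshot('wrist');cv2.imwrite('pics/w15.png',im);cv2.imwrite('pics/w15c.png',cv2.resize(im[200:330,230:390],None,fx=4,fy=4,interpolation=3))
im=snapshot('scene');cv2.imwrite('pics/s15c.png',cv2.resize(im[190:290,290:400],None,fx=6,fy=6,interpolation=3))
E
```

```text
time_s: 20.82
tcp_pos: [0.6045, -0.0036, 0.0585]
tcp_rot: [-3.138, -0.002, -0.669]
force: [-0.2, -0.1, -0.1]
grip_width: 0.0123
[ 0.60452574 -0.00360648  0.05848278] [-3.13807666e+00 -2.49382733e-03 -6.68510524e-01] 0.012314033251522452 [-0.16529833 -0.0692051  -0.06973375]
```

View pics/w15c.png

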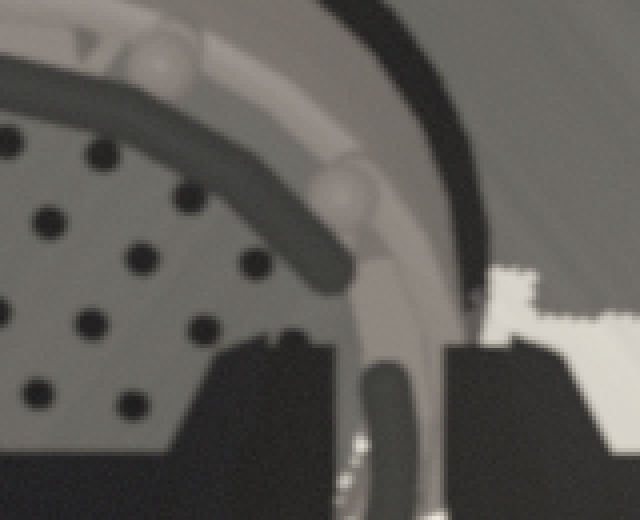

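View pics/s15c.png

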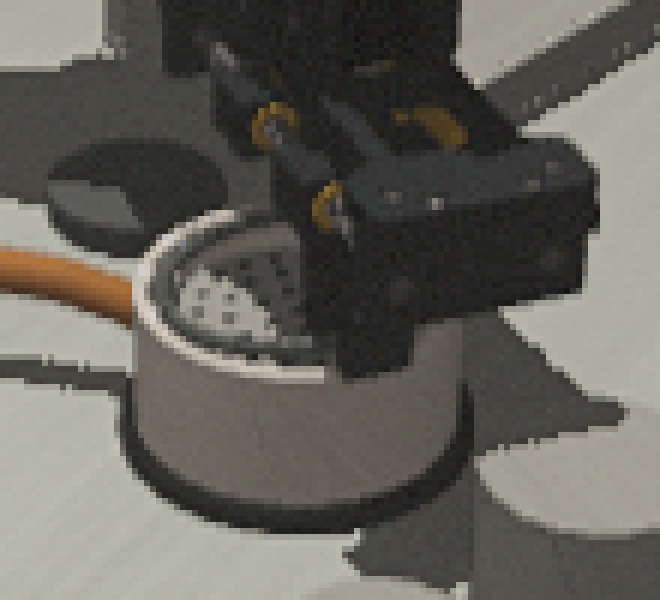

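```bash
python3 -m pendant '[[0,0,0.3,0,0,0],[0,0,0,0,0,0],[0,0,0,0,0,0]]' 0
```

```text
time_s: 21.3
tcp_pos: [0.6045, -0.0036, 0.0589]
tcp_rot: [-3.138, -0.003, -0.668]
force: [0.4, -0.1, -0.6]
grip_width: 0.0048
```

```bash
python3 -m pendant '[[0,0,2,0,0,0],[0,0,3,0,0,0],[0,0,0,0,0,0]]' 0
python3 - <<'E'
from h import *
im=snapshot('wrist');cv2.imwrite('pics/w16.png',im);cv2.imwrite('pics/w16c.png',cv2.resize(im[200:330,230:390],None,fx=4,fy=4,interpolation=3))
im=snapshot('scene');cv2.imwrite('pics/s16c.png',cv2.resize(im[190:290,290:400],None,fx=6,fy=6,interpolation=3))
E
```

```text
time_s: 21.68
tcp_pos: [0.6045, -0.0036, 0.0643]
tcp_rot: [-3.138, -0.003, -0.668]
force: [-0.2, -0.2, -0.6]
grip_width: 0.0045
```

View pics/w16c.png

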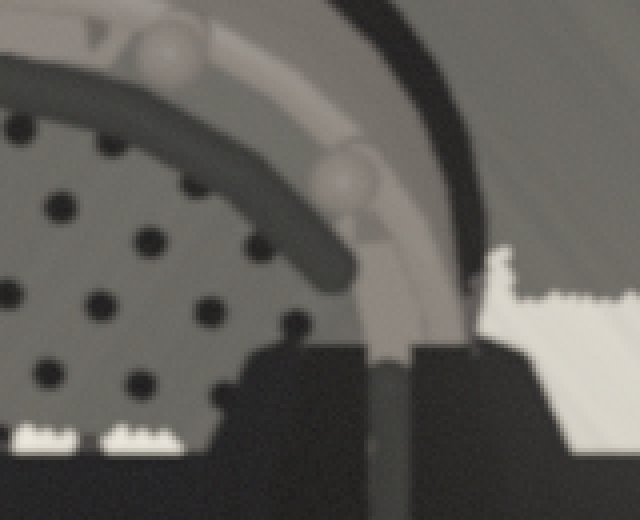

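View pics/s16c.png

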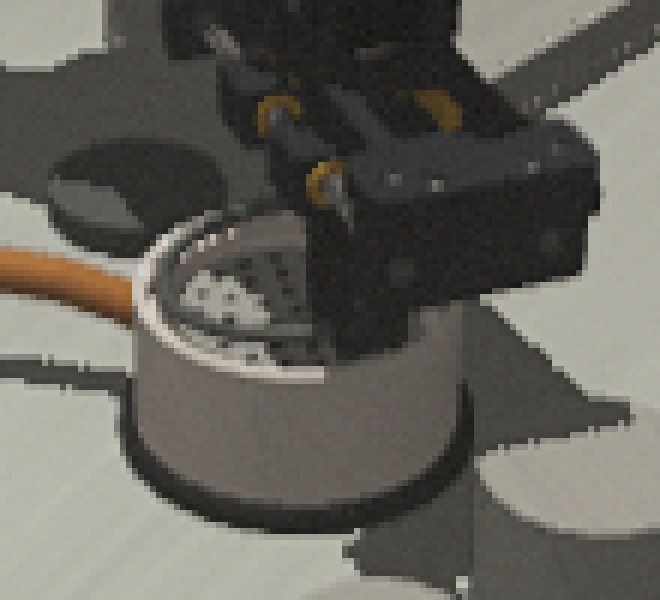

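```bash
python3 -m pendant '[[0,0,6,0,0,0],[0,0,10,0,0,0],[0,0,20,0,0,0],[0,0,25,0,0,0],[0,0,25,0,0,0],[0,0,0,0,0,0]]' 0
python3 - <<'E'
from h import *
s=state();print(s['tcp_pos'],s['tcp_rot'],s['grip_width'],s['force']);np.save('T17.npy',Ttool(s))
im=snapshot('wrist');cv2.imwrite('pics/w17.png',im)
im=snapshot('scene');cv2.imwrite('pics/s17.png',im);cv2.imwrite('pics/s17c.png',cv2.resize(im[130:270,270:420],None,fx=4.2,fy=4.2,interpolation=3))
E
```

```text
time_s: 22.52
tcp_pos: [0.6052, -0.004, 0.1576]
tcp_rot: [-3.136, -0.005, -0.669]
force: [-0.9, -0.2, -0.6]
grip_width: 0.0047
[ 0.60516613 -0.00401952  0.157644  ] [-3.1359814  -0.0047196  -0.66928467] 0.004718180183961824 [-0.94821133 -0.18882968 -0.57573898]
```

View pics/w17.png

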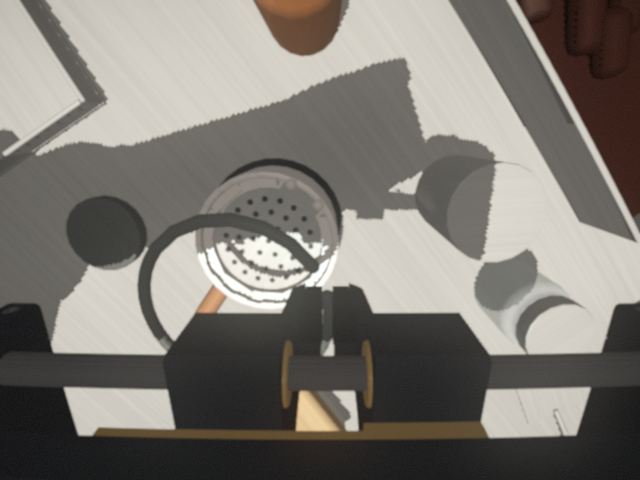

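View pics/s17c.png

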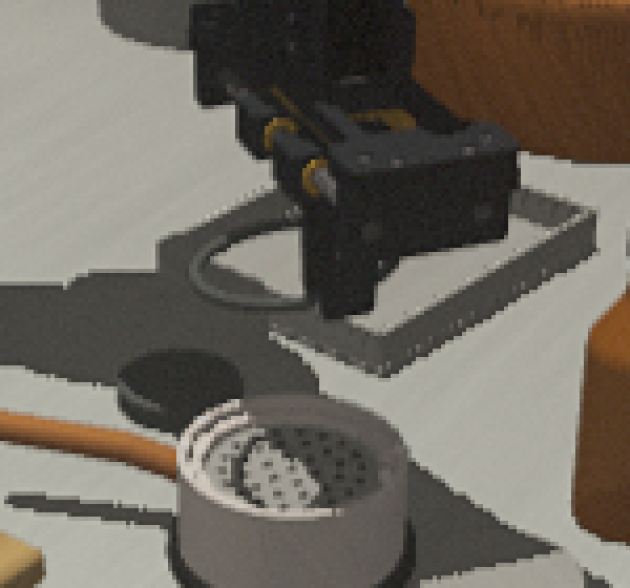

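Run:
```python
from h import *
im=cv2.imread('pics/w17.png');g=cv2.cvtColor(im,cv2.COLOR_BGR2GRAY)
cr=im[195:355,120:335];cv2.imwrite('pics/w17c.png',cv2.resize(cr,None,fx=3.7,fy=3.7,interpolation=3))
print(g[285,130:165]);print(g[205:235,210])
```

```text
[210 209 207 208 208 206 194 152  96  72  74  73  72  72  71  72  69  71
  70  80 135 185 206 210 209 208 209 209 209 209 210 209 208 209 211]
[120 115 113 113 117 130 134 131 111  85  72  72  75  74  74  74  76  75
  77  75  73  79 105 131 139 140 140 140 140 140]
```

View pics/w17c.png

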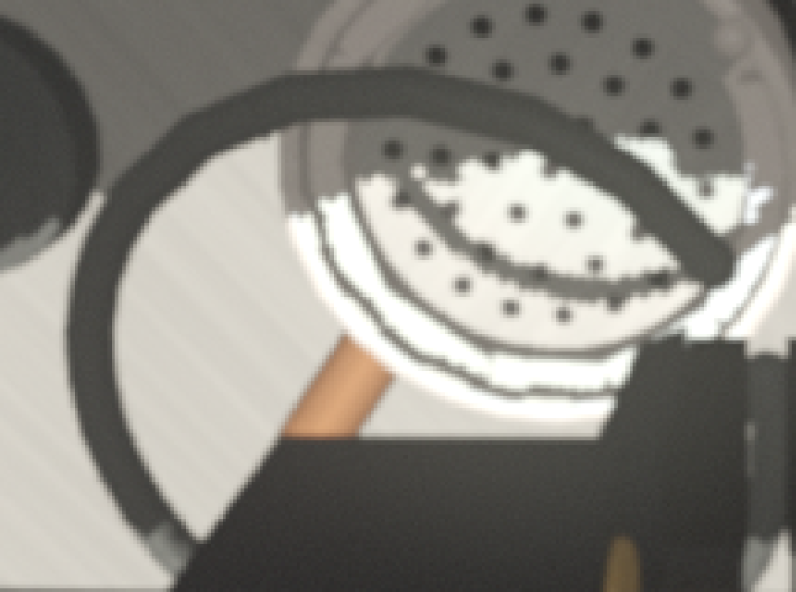

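Run:
```python
from h import *
from scipy.optimize import least_squares
T=np.load('T17.npy');c=calibration('wrist');cw=(T@np.array(c['hand_eye']),np.array(c['camera_matrix']),c['k1'])
pts=np.array([(150,520),(116,460),(97,400),(91,330),(103,260),(133,200),(195,145),(290,98),(390,93)])
arm=np.array([(480,107),(560,138),(640,185),(705,252)])
f=lambda q:(np.array(q)+.5)/3.7-.5+[120,195]
def P0(z): return (T@np.array([0,0,-z,1]))[:3]
def cast(pp,a,b,z):
    n=T[:3,:3]@np.array([np.sin(a),np.sin(b),-1.0]); p=P0(z)
    out=[]
    for q in pp:
        o,d=ray(f(q),cw); out.append(o+d*(n@(p-o))/(n@d))
    return np.array(out)
def res(v,z,pp):
    a,b,cx,cy=v; X=cast(pp,a,b,z)
    Y=(np.linalg.inv(T)@np.c_[X,np.ones(len(X))].T)[:3].T
    ctr=np.array([cx,cy,0]); ctr[2]=-z+ (np.sin(a)*cx+np.sin(b)*cy)
    ctr_r=np.linalg.norm(Y-ctr,axis=1)-.045
    g=np.linalg.norm(ctr-[0,0,-z])-.045   # circle passes grip
    return np.r_[ctr_r,3*g]*1000
for z in(.004,.006):
  for pp in(pts,np.r_[pts,arm]):
    r=least_squares(res,[0,0,-.045,0],args=(z,pp));print(z,len(pp),np.degrees(r.x[:2]),r.x[2:],np.round(r.fun,1))
```

```text
0.004 9 [-6.5753281   4.08125028] [-0.04461237  0.00260416] [ 0.   0.  -0.1 -0.1  0.1  0.2 -0.3  0.3 -0.1  0. ]
0.004 13 [-6.53453634  3.5440021 ] [-0.04452986  0.00245079] [-0.1  0.  -0.  -0.   0.1  0.2 -0.4  0.1 -0.4 -0.2 -0.1  0.6  0.7 -0.3]
0.006 9 [-7.72609168  3.84652646] [-0.0445084   0.00244535] [-0.1  0.1  0.  -0.   0.1  0.1 -0.4  0.3 -0.  -0. ]
0.006 13 [-7.68983801  2.87467736] [-0.04439651  0.00219262] [-0.3  0.   0.1  0.1  0.2  0.1 -0.5 -0.1 -0.5 -0.3 -0.   0.8  0.9 -0.4]
```

```bash
python3 - <<'E'
from h import *
T=np.load('T17.npy');a,b=np.radians([-6.8,3.8])
n=T[:3,:3]@np.array([np.sin(a),np.sin(b),-1.0]);n/=np.linalg.norm(n);print(n)
v=np.cross(n,[0,0,1]);print('turn deg',np.degrees(v))
E
python3 -m pendant '[[-10,26,5,0,0,0],[-23,56,0,0,0,0],[-23,56,0,0,0,0],[-23,56,0,0,0,0],[-23,56,0,0,0,0],[-12,28,0,0,0,0],[0,0,0,0,0,0],[0,0,0,0,0,0]]'
```

```text
[-0.13987599  0.01982906  0.98997046]
turn deg [ 1.1361216   8.01430387 -0.        ]
time_s: 23.62
tcp_pos: [0.4802, 0.2787, 0.1538]
tcp_rot: [3.133, 0.001, -0.671]
force: [1.1, -0.3, -1.6]
grip_width: 0.0046
```

```bash
python3 -m pendant '[[6,-2,-10,0.9,3.8,0],[5,-2,-10,0.8,3.8,0],[0,0,0,0,0,0]]'
python3 - <<'E'
from h import *
s=state();print(s['tcp_pos'],s['tcp_rot'],s['grip_width'],s['force']);np.save('T18.npy',Ttool(s))
im=snapshot('wrist');cv2.imwrite('pics/w18.png',im)
im=snapshot('scene');cv2.imwrite('pics/s18c.png',cv2.resize(im[90:230,260:430],None,fx=4.2,fy=4.2,interpolation=3))
E
```

```text
time_s: 24.0
tcp_pos: [0.4931, 0.2692, 0.1328]
tcp_rot: [3.07, 0.125, -0.682]
force: [-0.6, -0.1, -0.2]
grip_width: 0.0045
[0.49308623 0.26923825 0.13279336] [ 3.07034044  0.12476482 -0.68172118] 0.004454939946931793 [-0.60018061 -0.14447761 -0.22519523]
```

View pics/w18.png

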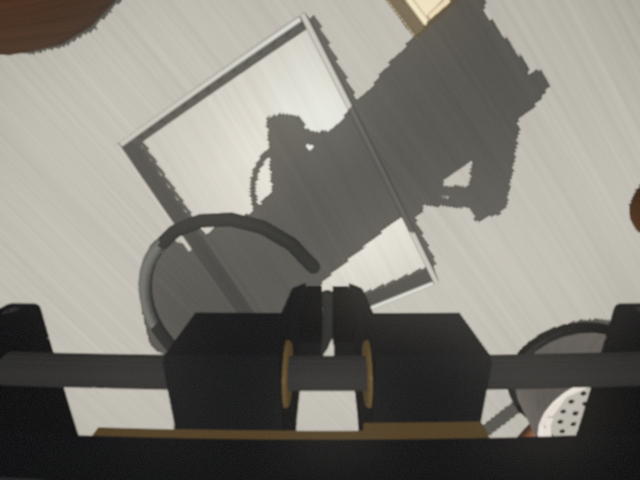

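View pics/s18c.png

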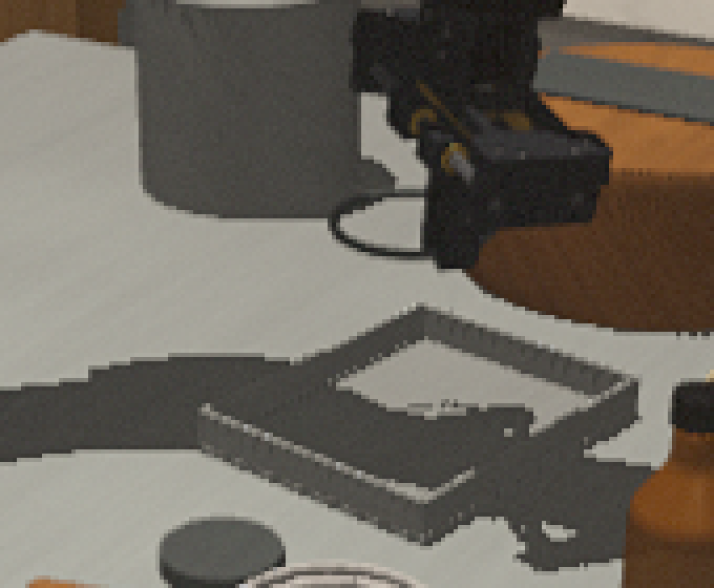

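Run:
```python
from h import *
T=np.load('T18.npy');c=calibration('wrist');cw=(T@np.array(c['hand_eye']),np.array(c['camera_matrix']),c['k1'])
p=[onz(q,.028,cw) for q in((123,146),(306,14),(435,281))]
print(np.round(p,4),np.linalg.norm(p[0]-p[1]),np.linalg.norm(p[1]-p[2]),'ctr',(p[0]+p[2])/2)
ctr=(T@np.array([-.0445,.0025,-.005+.0445*np.sin(np.radians(6.8))+.0025*.066,1]))[:3]
far=(T@np.array([-.089,.005,-.005+.089*np.sin(np.radians(6.8))+.005*.066,1]))[:3];grip=(T@np.array([0,0,-.005,1]))[:3]
print('ring ctr',ctr,'far',far,'grip',grip)
```

```text
[[0.4008 0.422  0.028 ]
 [0.5619 0.3955 0.028 ]
 [0.524  0.1956 0.028 ]] 0.1631862487200017 0.20352383702409518 ctr [0.46239794 0.30876453 0.028     ]
ring ctr [0.45718562 0.29512079 0.13807808] far [0.42057879 0.32111801 0.13841426] grip [0.49379244 0.26912358 0.1377419 ]
```

```bash
python3 -m pendant '[[5,12,-20,0,0,0],[0,0,-40,0,0,0],[0,0,-25,0,0,0],[0,0,0,0,0,0]]'
```

```text
time_s: 24.6
tcp_pos: [0.4966, 0.2842, 0.0492]
tcp_rot: [3.077, 0.121, -0.677]
force: [-0.4, -0.6, -0.3]
grip_width: 0.0046
```

```bash
python3 -m pendant '[[0,0,-18,0,0,0],[0,0,-11,0,0,0],[0,0,-3,0,0,0],[0,0,0,0,0,0]]'
python3 - <<'E'
from h import *
s=state();print(s['tcp_pos'],s['tcp_rot'],s['grip_width'],s['force']);np.save('T19.npy',Ttool(s))
im=snapshot('wrist');cv2.imwrite('pics/w19.png',im)
im=snapshot('scene');cv2.imwrite('pics/s19c.png',cv2.resize(im[110:230,290:430],None,fx=5,fy=5,interpolation=3))
E
```

```text
time_s: 25.1
tcp_pos: [0.4977, 0.2851, 0.0179]
tcp_rot: [3.081, 0.119, -0.676]
force: [-0.3, -0.2, -1.3]
grip_width: 0.0046
[0.49768036 0.28512951 0.01792584] [ 3.08079032  0.11922647 -0.67632164] 0.004582389732016044 [-0.28548177 -0.19030103 -1.29808081]
```

View pics/w19.png

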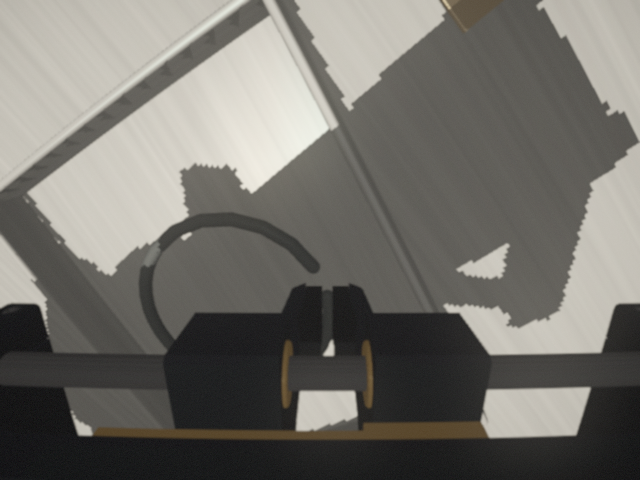

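View pics/s19c.png

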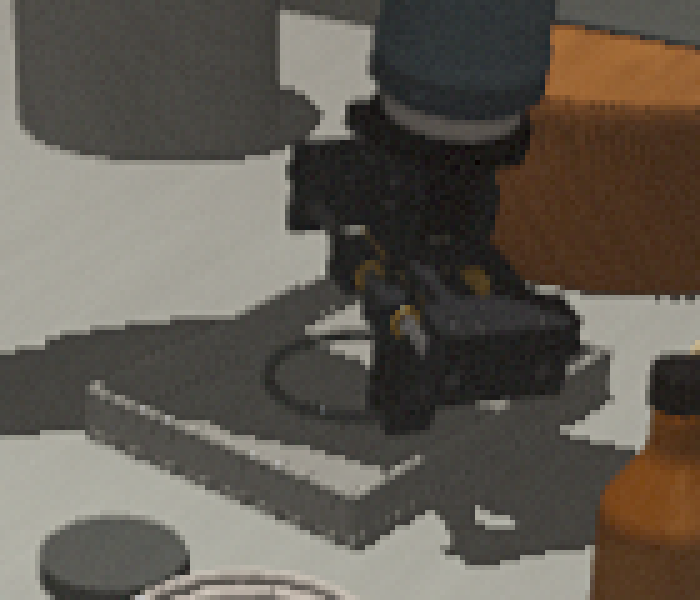

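```bash
python3 -m pendant '[[0,0,-4,0,0,0],[0,0,-2,0,0,0]]'
```

```text
time_s: 25.45
tcp_pos: [0.4984, 0.2854, 0.0125]
tcp_rot: [3.082, 0.119, -0.676]
force: [0.5, -0.5, -0.8]
grip_width: 0.0045
```

```bash
python3 -m pendant '[[0,0,-2,0,0,0]]'
```

```text
time_s: 25.58
tcp_pos: [0.4984, 0.2854, 0.0104]
tcp_rot: [3.082, 0.119, -0.676]
force: [-0.4, 0.7, -0.2]
grip_width: 0.0048
```

```bash
python3 -m pendant '[[0,0,0,-0.8,-3.8,0],[0,0,0,0,0,0]]'
```

```text
time_s: 25.82
tcp_pos: [0.4985, 0.2853, 0.0101]
tcp_rot: [3.113, 0.057, -0.674]
force: [-0.7, -0.2, -0.4]
grip_width: 0.0048
```

```bash
python3 -m pendant '[[0,0,-1.2,0,0,0]]'
```

```text
time_s: 25.95
tcp_pos: [0.4989, 0.2852, 0.009]
tcp_rot: [3.113, 0.058, -0.674]
force: [0.1, 0.5, -1.2]
grip_width: 0.0049
```

```bash
python3 -m pendant '[[0,0,-1,0,0,0]]'
```

```text
time_s: 26.08
tcp_pos: [0.4992, 0.285, 0.0079]
tcp_rot: [3.113, 0.058, -0.674]
force: [-0.3, -1.0, -0.6]
grip_width: 0.0044
```

```bash
python3 -m pendant '[[0,0,-0.8,0,0,0]]'
```

```text
time_s: 26.2
tcp_pos: [0.4995, 0.2849, 0.007]
tcp_rot: [3.113, 0.058, -0.675]
force: [-0.4, 0.8, -0.7]
grip_width: 0.0052
```

```bash
python3 -m pendant '[[0,0,-0.7,0,0,0]]'
```

```text
time_s: 26.32
tcp_pos: [0.4996, 0.2848, 0.0063]
tcp_rot: [3.113, 0.058, -0.675]
force: [0.0, 0.5, -0.1]
grip_width: 0.0046
```

```bash
python3 -m pendant '[[0,0,-0.6,0,0,0]]'
```

```text
time_s: 26.45
tcp_pos: [0.4997, 0.2848, 0.0056]
tcp_rot: [3.113, 0.059, -0.675]
force: [-0.4, 0.9, -0.5]
grip_width: 0.0043
```

```bash
python3 -m pendant '[[0,0,-0.6,0,0,0]]'
```

```text
time_s: 26.58
tcp_pos: [0.4997, 0.2847, 0.0051]
tcp_rot: [3.113, 0.059, -0.675]
force: [-1.5, -0.2, 4.5]
grip_width: 0.0047
```

Run:
```python
from h import *
s=state();print(s['tcp_pos'],s['force'])
im=snapshot('wrist');cv2.imwrite('pics/w20.png',im);cv2.imwrite('pics/w20c.png',cv2.resize(im[190:360,120:370],None,fx=3.2,fy=3.2,interpolation=3))
im=snapshot('scene');cv2.imwrite('pics/s20c.png',cv2.resize(im[110:230,290:430],None,fx=5,fy=5,interpolation=3))
```

```text
[0.49971879 0.28473703 0.00513073] [-1.45185926 -0.24455103  4.53308666]
```

View pics/s20c.png

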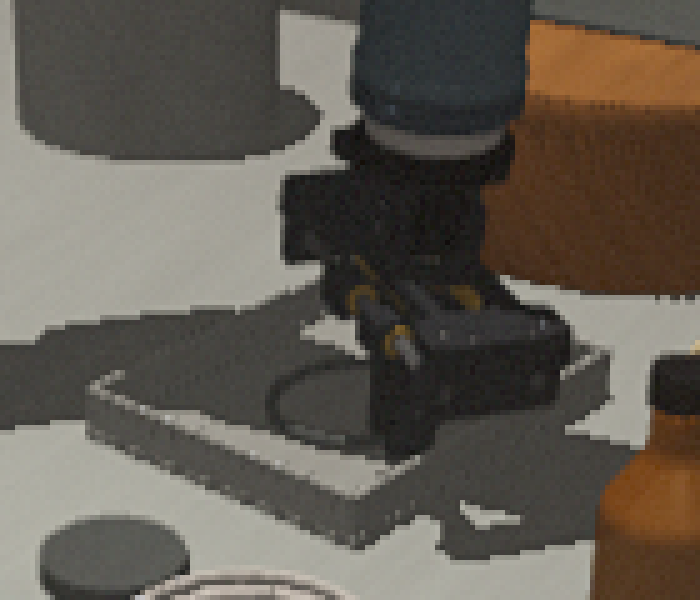

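View pics/w20c.png

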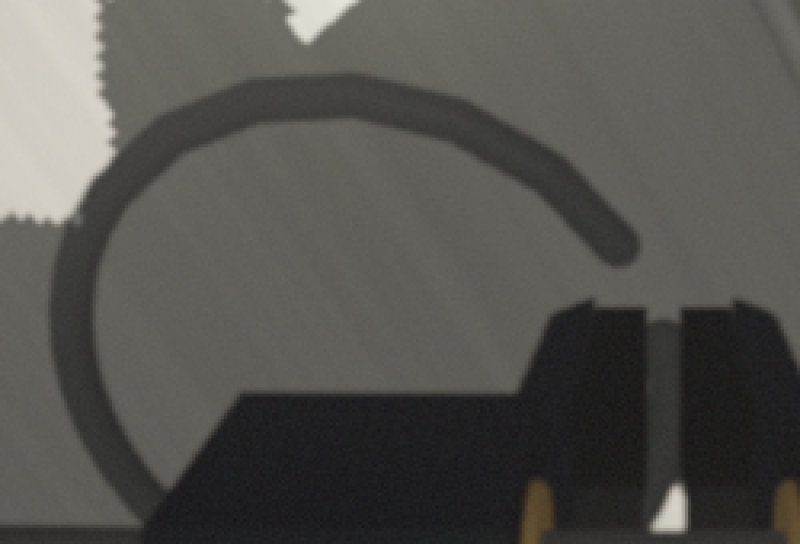

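```bash
python3 -m pendant '[[0,0,0.3,0,0,0],[0,0,0,0,0,0]]' 0; python3 -m pendant '[[0,0,0,0,0,0],[0,0,0,0,0,0],[0,0,0,0,0,0]]' 0.2
```

```text
time_s: 26.92
tcp_pos: [0.4997, 0.2848, 0.0055]
tcp_rot: [3.113, 0.059, -0.675]
force: [0.0, 0.0, -0.6]
grip_width: 0.0044
time_s: 27.3
tcp_pos: [0.4993, 0.2854, 0.0056]
tcp_rot: [3.113, 0.06, -0.675]
force: [-1.5, -0.8, 1.8]
grip_width: 0.0176
```

Now rise along the tool axis, then look.

```bash
python3 -m pendant '[[0,0,6,0,0,0],[0,0,20,-0.8,-3,0],[0,0,40,0,0,0],[-5,-20,50,0,0,0],[-10,-40,40,0,0,0],[-10,-50,0,0,0,0],[0,0,0,0,0,0],[0,0,0,0,0,0]]' 0.2
python3 - <<'E'
from h import *
s=state();print(s['tcp_pos'],s['force']);np.save('T21.npy',Ttool(s))
im=snapshot('wrist');cv2.imwrite('pics/w21.png',im)
im=snapshot('scene');cv2.imwrite('pics/s21.png',im)
im=snapshot('top');cv2.imwrite('pics/t21.png',im)
E
```

```text
time_s: 28.3
tcp_pos: [0.4757, 0.1715, 0.1684]
tcp_rot: [3.141, 0.004, -0.675]
force: [0.5, -0.4, -0.0]
grip_width: 0.0176
[0.47571686 0.17154956 0.16837604] [ 0.53331706 -0.3847733  -0.01610533]
```

View pics/w21.png

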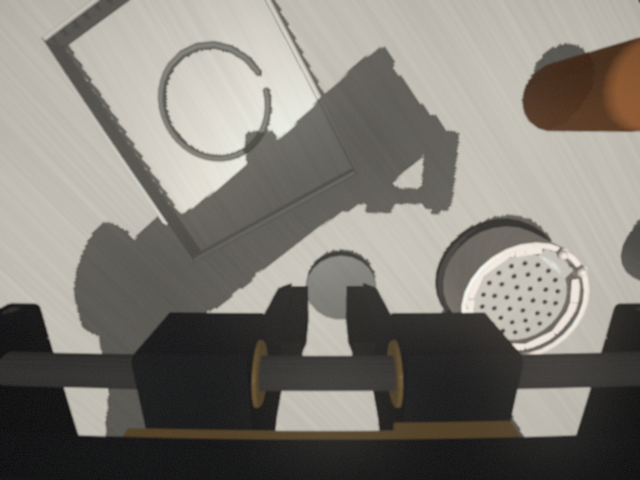

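View pics/s21.png

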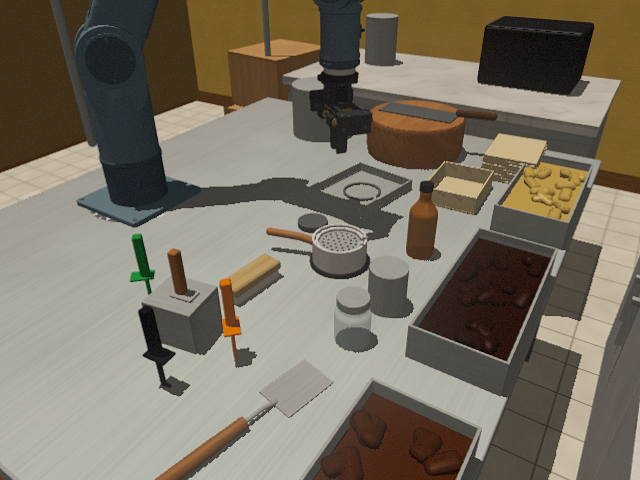

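View pics/t21.png

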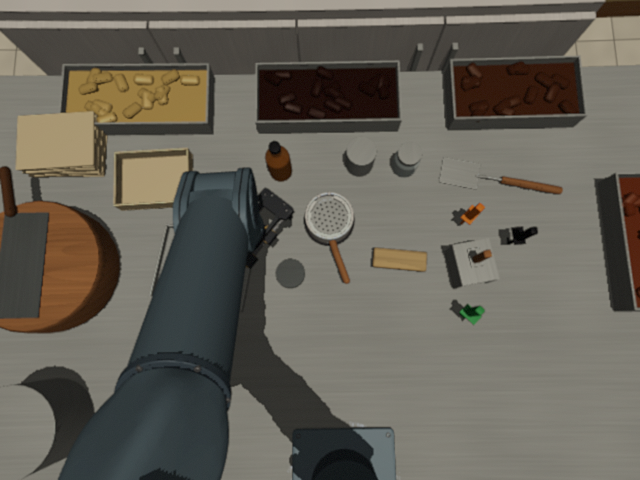

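```bash
python3 -m pendant '[[0,0,0,0,0,0],[0,0,0,0,0,0]]'
python3 - <<'E'
from h import *
a=cv2.imread('pics/scene0.png');b=cv2.imread('pics/s21.png')
d=cv2.absdiff(a,b).max(2);
for n,(x0,y0,x1,y1) in dict(brush=(222,250,285,305),bottle=(402,180,440,260),shaker=(366,255,412,316),spice=(332,285,374,350),turner=(260,358,335,418),tub=(430,160,494,212),lid=(296,212,330,232),green=(125,230,158,295),orange=(215,275,245,365),black=(135,300,190,390),pick=(160,245,205,305)).items(): print(n,(d[y0:y1,x0:x1]>60).sum())
print(close_job())
E
```

```text
time_s: 28.7
tcp_pos: [0.4754, 0.173, 0.1672]
tcp_rot: [3.138, 0.004, -0.672]
force: [-1.0, -0.3, 0.1]
grip_width: 0.0176
brush 0
bottle 1
shaker 0
spice 0
turner 0
tub 0
lid 40
green 0
orange 0
black 2
pick 223
the job is handed in; nothing more can be done
None
```

The job is done and handed in at about 29 s of the 72 s allowed. The ring lies flat in the steel pan and the pick is back in its stand.

- **Freeing the ring:** I slid the toe along the strainer plate under the wire and lifted. The load peaked at about 9 N, then the arm snapped up after about 8 mm of rise. It stayed on the catches after I withdrew the pick, and pictures confirmed this.
- **Putting the pick back:** The collar sits on the stand again. I met no contact force on the way through the slot.
- **Moving the ring:** I pinched it beside the split only after confirming it was resting on the catches. I then lifted it out, levelled it, lowered it until I felt light contact with the pan floor (4.5 N), backed off slightly and let go, so it probably dropped about 2 mm.

**Last checks:**
- The wrist and scene pictures show the ring flat in the pan and clear of the walls, with the gripper away from everything.
- Before-and-after comparison shows the brush, bottle, shaker, spice jar, turner, tub and the three look-alikes unmoved. The jar lid area changed slightly, probably from the arm's shadow. The pick leans about 2 pixels differently in its slot, which is within its play.

**What disagreed or was not ideal:**
- **Plate contact:** Feeling for the plate peaked at 16 N, under the 20 N limit but more than I intended.
- **Pot height:** The pictures suggested the pot stood 0 to 3 mm above the counter, but touch on the rim gave about 4 mm. I went by touch.
- **Grip width:** It read about 4.6 mm on the 6 mm wire, though the hold was firm.

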